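# Clamp the stamped plaques in the leaning rack

## Robot

A 6-joint arm with a two-finger parallel gripper is mounted at the origin on the work surface. World frame = base frame: x ahead of the robot, y to its left, z up, the work surface at z = 0. Lengths are in mm, angles in rad, forces in N, time in s.
With the tool pointing down it reaches from about 400 to 925 mm from the base axis. Payload 12.5 kg.
Tool frame: the origin (TCP) lies on the front face of the gripper's body, between the roots of the fingers; the fingertips stand 78 mm ahead of it and the grasp point (between the pads) lies 59 mm ahead of it (env.nose_length is the distance from the TCP to the fingertips, in mm); z points along the fingers, y is the line along which they close (so a half turn about z gives the same grasp; the last joint's range is limited). The gripper opens to 95 mm and grips with 3 to 60 N. Pads are 20 mm wide; open, the fingers measure 119 mm over their backs; the gripper's body (75 mm by 180 mm) begins 59 mm behind the grasp point.
Start: joints at [1.114, 0.491, 1.559, -0, 1.092, -0.106], TCP at [214.762, 586.954, 292.261] pointing down, gripper open.
Joint ranges: [-3.1, 3.1], [-0.84, 2.19], [0.05, 2.79], [-1.13, 4.28], [0.06, 2.93], [-2.69, 2.69]. Speed limits (rad/s): [2.22, 2.22, 2.79, 3.14, 3.14, 3.14].

## Interface

Orientations are given as [roll, pitch, yaw] about the fixed x, y, z axes, in that order (R = Rz(yaw) Ry(pitch) Rx(roll)).
In Python, from cell import env gives the robot as it stands.
- The arm moves only by the tool jog_arm, never from a script. Its argument "motion" is a list of rows, each a list of 7 numbers: the turn, a rotation vector about the tool's x, y, z in degrees, then the shift along the tool's x, y, z in mm, then the finger opening in mm, from 0 to 95.1. In form: [[wx, wy, wz, x, y, z, hand], ...]. A call has 1 to 10 rows; each row shifts and turns the commanded pose from where the row before left it, along the tool's axes as they then stand; what a row does not reach is not made up. A row lasts 1/8 s, in which the tool goes at most 62.5 mm and 10.7 degrees, less where a joint would pass 70% of its speed; a pose out of reach is approached as far as the arm can. A call is refused whole if a number of a shift passes 62.5 or a number of a turn 10.7, either way. A call with a gripper value outside its range is refused whole. The fingers move at their own pace and stop on an object; the grip force is fixed at half the most. Time passes only in rows, so rows that do not move let the fingers close. It gives the time, the measured TCP pose, the force, the opening and the grip force at its end, in the units of the state.
- env.state(): the state, without advancing time (a new reading comes with each control period).
- env.read_camera(name): name is "scene" or "top"; returns a dict with "color" (400x640x3 uint8, red, green, blue), "z_map" (400x640 float32, mm along the optical axis (not along the pixel's ray), 0 where there is no reading), "camera_matrix" (3x3 intrinsics, pixels), "world_to_cam" (4x4, takes a point from world to camera coordinates). Camera axes: x right, y up, looking along -z (the intrinsics and any distortion apply to the point x, -y, -z); pixel columns grow to the right and rows downward; lengths in mm; the calibration is good to about 2 mm. A picture is of the moment at which its call begins.
- env.job_done(): hands the job in; it is judged then, once.
Trained networks look in the newest picture that a camera, given by its name, has taken for a name from the list of things; names that differ only in an ending like _2 or _b are one class to them, and where a whole thing is asked for, a point or a joint stands for the part that bears it (a point fixed in the world has none). Each returns a list of dicts, best first, with "score" (0 to 1); they miss things now and then, are a little off and sometimes report something else, mostly with a low value. They report only what shows in the picture. A call takes as long as a camera call. They do not tell look-alikes from the thing itself.
- env.recognise(camera, thing): "location" ([column, row] in pixels, amid what is visible of it).
The state is a dict: "t": time; "joints": joint angles; "qvel": joint speeds; "tau": joint torques, N m; "eef_pos": TCP position; "tcp_rot": TCP orientation; "ft_force": force on the tool from outside, world axes, zero at the start; "moment": the same for the moment, N m; "opening": opening from 0.0 (shut) to 1.0 (fully open); "grip_force": force on a finger pad.
Only numpy, scipy, OpenCV 4.12 (cv2) and the standard library are available. Lean on these libraries where they do the work, as an engineer would, in place of code of your own. Each camera call takes 0.05 s, during which the arm holds its last target. There are 200 camera calls.

## Task

Swing the rack's cam lever fully open, stand every plaque from the table on its short edge in the leaning rack, one to a slot and resting home against the back rest, then turn the cam lever just until the comb presses all the plaques flush against their rests, with the rubber buffers only slightly squeezed and never overrun. Leave the brass hammer, the steel block and the two discs where they lie.

Things in the scene. Friction and masses are not known exactly. Their poses are not given: they have to be found in the camera images.
- rack: Fixed rack, four slots 58 mm apart, base 236 x 86 mm. Origin: under the base, 12 mm from its middle. x: horizontal, along the row, away from the cam clamp; y: across, along the slots; z up. Each slot: a light-wood back rest 48 mm wide, 62 mm tall, 8 mm thick, leaning 30 degrees towards +x, its top 78 mm above the table, and a 48 mm wide floor square to it. Side rails, 72 mm apart, 46 mm tall.
- clamp: Fixed cam clamp unit at the rack's -x end, axes as the rack's; origin up to 5 mm along -x from the rack's (an adjustment that changes how far the cam must turn). It drives an aluminium comb with a jaw (18 mm wide, 40 mm tall, parallel to the rests) in front (-x side) of each rest. Gap from jaw to rest, square to them: 22 to 27 mm when fully open.
- cam_pivot (a point): Point on the cam lever's vertical pivot, 31 mm above the table.
- lever_grip (a point): Middle of the grip on the lever's end: an upright black round post, 22 mm in diameter, from 56 to 108 mm above the table (this point: 89 mm), 100 mm from the pivot. Below it the lever arm is a steel bar, top 56 mm above the table.
- cam (a joint): Angle of the cam lever, 0 to 2.4 rad. 0: fully open (lever points along the rack's -x, jaws drawn back). Grows clockwise seen from above, the post passing by the rack's +y side. The eccentric pushes a brass block and the comb's sprung carriage to +x by 14 mm x (1 - cos angle). It stays where it is left; friction takes 3 to 10 N at the post.
- comb (a joint): Squeeze, m, of the two black rubber buffers between steel carriage plate and aluminium comb. 0: jaws touch nothing (a 12 mm gap). Once the jaws press the plaques it grows by about 1.4 mm per 0.1 rad of lever, 4 N per mm. Snug: 0.4 to 4 mm, best 2; over 6 mm is overrun, a failure.
- slot0 (a point): Where the middle of a plaque is when it sits fully home in slot 0 (nearest to the clamp): on the slot floor, against the back rest, its long side up and leaning 30 degrees towards the rack's +x.
- slot1 (a point): Where the middle of a plaque is when it sits fully home in slot 1 (number 1 from the clamp): on the slot floor, against the back rest, its long side up and leaning 30 degrees towards the rack's +x.
- slot2 (a point): Where the middle of a plaque is when it sits fully home in slot 2 (number 2 from the clamp): on the slot floor, against the back rest, its long side up and leaning 30 degrees towards the rack's +x.
- slot3 (a point): Where the middle of a plaque is when it sits fully home in slot 3 (farthest from the clamp): on the slot floor, against the back rest, its long side up and leaning 30 degrees towards the rack's +x.
- plaque0: Wooden plaque with a thin aluminium name plate on one face, 90 x 62 x 12 mm, 0.1 kg; starts flat on the table, metal up. Origin: centre of its wooden face; x along the 90 mm, y along the 62 mm, z towards the metal face. May be absent.
- plaque0_mid (a point): Centre of that plaque.
- plaque1: Wooden plaque with a thin aluminium name plate on one face, 90 x 62 x 12 mm, 0.1 kg; starts flat on the table, metal up. Origin: centre of its wooden face; x along the 90 mm, y along the 62 mm, z towards the metal face. May be absent.
- plaque1_mid (a point): Centre of that plaque.
- plaque2: Wooden plaque with a thin aluminium name plate on one face, 90 x 62 x 12 mm, 0.1 kg; starts flat on the table, metal up. Origin: centre of its wooden face; x along the 90 mm, y along the 62 mm, z towards the metal face. May be absent.
- plaque2_mid (a point): Centre of that plaque.
- plaque3: Wooden plaque with a thin aluminium name plate on one face, 90 x 62 x 12 mm, 0.1 kg; starts flat on the table, metal up. Origin: centre of its wooden face; x along the 90 mm, y along the 62 mm, z towards the metal face. May be absent.
- plaque3_mid (a point): Centre of that plaque.
- bench_block: Loose steel block 85 x 85 x 20 mm; not part of the job, leave where it is.
- tag_a: Loose aluminium disc, 44 mm across, 4 mm thick; not part of the job, leave where it is.
- tag_b: Loose aluminium disc, 52 mm across, 4 mm thick; not part of the job, leave where it is.
- hammer: Loose small brass hammer lying down, 28 mm tall, handle 150 mm along its -x, 70 mm head at +x end; not part of the job, leave where it is.
Mind the look-alikes: they are no part of the job. Leave any orange look-alike of the plaque3 alone. Leave any pink look-alike of the plaque0 alone.

How it is judged:
By the outcome, as a careful person would: the job done as asked, in the order asked, and still so for the second after the job is handed in, with the robot touching nothing.
Of plaque0, plaque1, plaque2, plaque3 only 3 to 4 are there at a start; the rules pass over those that are not, and their reading is None.
At some moment in a run one of plaque0, plaque1, plaque2, plaque3 may be knocked a few centimetres aside while the robot is not near it.
It also fails if it takes over 210 s, if anything falls off the work surface, if the arm or the gripper's body presses on something with over 40 N, if the wrist force passes 120 N, or if a joint passes its speed limit or range.

## Working session

There is one attempt and no reset: what is moved stays moved. The work goes in short steps, Python scripts to look and compute and a tool call to move; the robot and the scene stay as the last step left them, time stands still between calls to the robot, and variables do not carry over. Pictures are saved under pics/ and viewed, at most 14 in all, crops included, and the job is handed in when it is done.

Besides the shell and the picture viewer there is one more tool, called by a JSON object that holds its "op" and its "data", one argument or row to a line. jog_arm: Moves the arm, as the interface text tells. Its arguments: {"type":"object","properties":{"motion":{"type":"array"}},"required":["motion"]}

```bash
ls; mkdir -p pics
cat > h.py <<'E'
import numpy as np, cv2
from cell import env
from scipy.spatial.transform import Rotation as R
def cam(n):
    c=env.read_camera(n); return c
def world(c,u,v,z=None):
    """pixel->world: by depth, or (z given) by intersecting plane z"""
    K=np.array(c["camera_matrix"]);W=np.array(c["world_to_cam"]);I=np.linalg.inv(W)
    d=np.array([(u-K[0,2])/K[0,0],-(v-K[1,2])/K[1,1],-1.])
    o=I[:3,3];r=I[:3,:3]@d
    if z is None: s=c["z_map"][int(v),int(u)]
    else: s=(z-o[2])/r[2]
    return o+s*r
def cloud(c):
    K=np.array(c["camera_matrix"]);I=np.linalg.inv(np.array(c["world_to_cam"]))
    v,u=np.mgrid[:400,:640];z=c["z_map"]
    p=np.stack([(u-K[0,2])/K[0,0]*z,-(v-K[1,2])/K[1,1]*z,-z],-1)
    return p@I[:3,:3].T+I[:3,3]
def save(c,n): cv2.imwrite("pics/"+n,c["color"][:,:,::-1])
E
python3 - <<'E'
from h import *
print(env.state())
for n in("top","scene"):
    c=cam(n);save(c,n+"0.png");print(n,c["camera_matrix"],np.round(c["world_to_cam"],3))
    for t in["rack","clamp","cam_pivot","lever_grip","slot0","slot3","plaque0","plaque1","plaque2","plaque3","bench_block","tag_a","hammer"]:
        print(t,[(np.round(d["location"]).tolist(),round(d["score"],2),np.round(world(c,*d["location"])).tolist()) for d in env.recognise(n,t)])
E
```

```text
pics
{'t': 0.0, 'joints': array([ 1.11441521e+00,  4.91601851e-01,  1.55943393e+00,  4.93509522e-06,
        1.09172345e+00, -1.05602607e-01]), 'qvel': array([-1.26367387e-03, -6.23922246e-04, -9.94537753e-05,  1.06807196e-03,
       -3.64791843e-04,  2.71397831e-04]), 'tau': array([ 1.46966773e-03, -6.12631989e+01, -2.58191925e+01,  6.93211821e-02,
        4.80166334e-02, -8.11672999e-05]), 'eef_pos': array([214.68023629, 586.81141649, 291.64077367]), 'tcp_rot': array([-3.14043304e+00, -1.27316517e-04,  2.79081179e+00]), 'ft_force': array([-0.04893762,  0.00703678,  0.4937113 ]), 'moment': array([-0.03102322,  0.03332036, -0.0114868 ]), 'grip_force': 0.0, 'opening': 0.998324103381165}
top [[506.90293664   0.         316.54911641]
 [  0.         506.90293664 198.08770487]
 [  0.           0.           1.        ]] [[ 2.600000e-02 -1.000000e+00 -2.000000e-03 -3.356900e+01]
 [ 9.840000e-01  2.500000e-02  1.740000e-01 -4.949560e+02]
 [-1.740000e-01 -7.000000e-03  9.850000e-01 -1.214312e+03]
 [ 0.000000e+00  0.000000e+00  0.000000e+00  1.000000e+00]]
rack [([280.0, 152.0], 0.85, [613.0, 
[... 3237 characters left out ...]
 218.0, 14.0]), ([459.0, 275.0], 0.65, [475.0, 375.0, 15.0]), ([400.0, 243.0], 0.56, [451.0, 204.0, 13.0]), ([252.0, 148.0], 0.53, [315.0, -405.0, 11.0])]
plaque3 [([241.0, 177.0], 0.75, [458.0, -349.0, 14.0]), ([419.0, 216.0], 0.69, [328.0, 218.0, 14.0]), ([459.0, 275.0], 0.65, [475.0, 375.0, 15.0]), ([400.0, 243.0], 0.56, [451.0, 204.0, 13.0]), ([252.0, 148.0], 0.53, [315.0, -405.0, 11.0])]
bench_block [([208.0, 206.0], 0.92, [613.0, -357.0, 19.0]), ([333.0, 262.0], 0.33, [602.0, 66.0, 15.0])]
tag_a [([428.0, 257.0], 0.55, [453.0, 286.0, 4.0]), ([301.0, 202.0], 0.48, [447.0, -127.0, 4.0]), ([253.0, 222.0], 0.39, [619.0, -178.0, 55.0])]
hammer [([272.0, 193.0], 0.92, [473.0, -215.0, 22.0])]
```

View pics/top0.png

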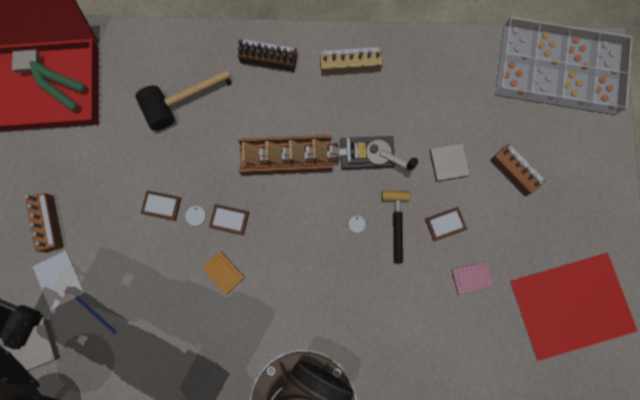

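View pics/scene0.png

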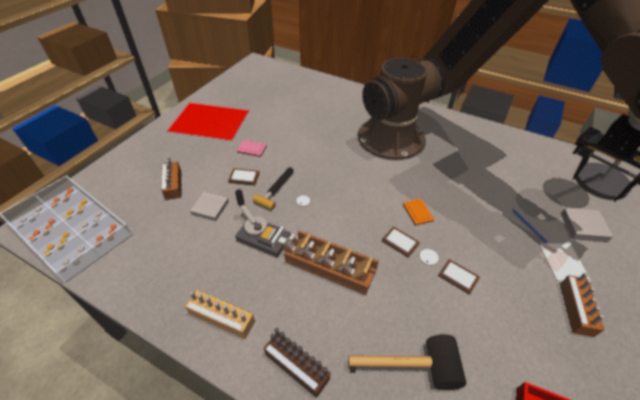

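Run:
```python
from h import *
a=cv2.imread("pics/top0.png")[110:210,220:420]
cv2.imwrite("pics/crop1.png",cv2.resize(a,(800,400),interpolation=cv2.INTER_CUBIC))
```

```text
(no output)
```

View pics/crop1.png

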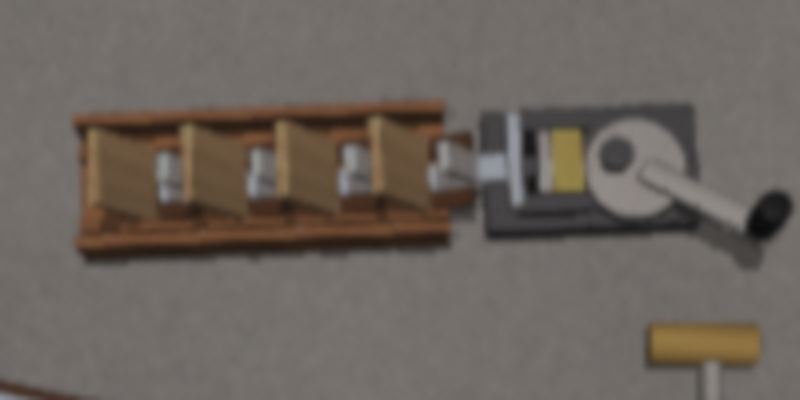

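The top picture shows three real plaques at px (161,205), (229,219) and (446,223). The orange (223,272) and pink (472,277) ones are decoys. The rack runs along world +Y from the clamp, and the lever at (381,157) is partly closed at roughly 0.3 rad. Next I'll measure these precisely.

```bash
cat >> h.py <<'E'
def plaque(c,x,y,rad=60):
    """white plate -> centre, angle of long axis (deg), size; at z=12"""
    P=cloud(c);b=c["color"].astype(int)
    K=np.array(c["camera_matrix"]);W=np.array(c["world_to_cam"])
    near=(np.hypot(P[...,0]-x,P[...,1]-y)<rad)&(P[...,2]<40)
    m=(near&(b.min(2)>135)).astype(np.uint8)
    n,l,s,_=cv2.connectedComponentsWithStats(m)
    if n<2:return None
    k=1+np.argmax(s[1:,4]);cs,_=cv2.findContours((l==k).astype(np.uint8),0,2)
    v,u=np.where(l==k)
    q=np.array([world(c,a,d,12.)[:2] for a,d in zip(u,v)],np.float32)
    (cx,cy),(w,h),an=cv2.minAreaRect(q)
    if w<h:w,h,an=h,w,an+90
    return np.round([*q.mean(0),cx,cy,(an+90)%180-90,w,h,s[k,4]],1)
E
python3 - <<'E'
from h import *
for n in("top","scene"):
    c=cam(n);print(n)
    for p in((478,374),(444,201),(445,-351)): print(plaque(c,*p))
    P=cloud(c);b=c["color"].astype(int);z=P[...,2]
    # lever post
    m=(np.hypot(P[...,0]-600,P[...,1]+190)<70)&(z>60)&(z<125);q=P[m]
    print("post",m.sum(),q.mean(0).round(1),q.min(0).round(),q.max(0).round())
    # rail tops
    m=(abs(P[...,0]-605)<70)&(P[...,1]>-60)&(P[...,1]<190)&(z>40)&(z<50);q=P[m][:,:2].astype(np.float32)
    r=cv2.minAreaRect(q);print("rails",r,cv2.boxPoints(r).round().tolist())
    H=(abs(P[...,0]-605)<70)&(P[...,1]>-60)&(P[...,1]<190)&(z>72);q=P[H]
    for y0 in np.arange(-60,190,10):
        k=(q[:,1]>=y0)&(q[:,1]<y0+10)
        if k.sum()>3: print(y0,k.sum(),q[k].mean(0).round(1))
    m=(np.hypot(P[...,0]-610,P[...,1]+140)<60)&(z>30)&(z<62)
    np.save(f"{n}_z.npy",P)
E
```

```text
top
[474.3 377.1 474.2 377.1  80.2  68.   39.5 414. ]
[442.3 200.9 442.3 201.1  78.9  68.4  39.8 422. ]
[ 445.2 -348.9  445.3 -348.9  -68.5   68.8   40.1  428. ]
post 119 [ 583.1 -232.    90.2] [ 567. -256.   60.] [ 628. -153.  113.]
rails ((607.6405029296875, 62.77373504638672), (88.41910552978516, 235.66790771484375), 4.065057277679443) [[555.0, 177.0], [572.0, -58.0], [660.0, -52.0], [643.0, 183.0]]
-20 48 [611.9 -13.9  76.3]
-10 24 [616.2  -8.5  75.9]
40 64 [606.9  45.5  76. ]
50 8 [622.2  51.4  75.5]
90 12 [610.9  98.5  73.7]
100 58 [605.5 104.   76.2]
150 30 [596.2 157.8  75.4]
160 45 [603.2 163.   76.2]
scene
[472.8 377.1 472.4 376.7  80.1  72.7  45.7 411. ]
[440.7 200.9 440.5 200.5  79.7  73.   46.2 331. ]
[ 442.9 -349.5  442.6 -350.   -69.5   73.6   47.   216. ]
post 128 [ 589.2 -235.4   87.2] [ 572. -258.   60.] [ 635. -149.  111.]
rails ((609.9764404296875, 63.27569580078125), (89.99431610107422, 235.6074981689453), 3.446923017501831) [[558.0, 178.0], [572.0, -57.0], [662.0, -52.0], [648.0, 184.0]]
-20 29 [614.9 -12.5  76.1]
-10 27 [618.2  -7.8  75.5]
40 48 [610.5  46.3  75.8]
50 11 [621.   51.1  75.1]
100 55 [608.4 105.2  75.9]
150 17 [595.2 158.1  74.7]
160 50 [606.3 163.6  76. ]
```

```bash
python3 - <<'E'
from h import *
from scipy.optimize import least_squares
t30=np.tan(np.pi/6)
for n in("top","scene"):
    P=np.load(f"{n}_z.npy").reshape(-1,3)
    m=(abs(P[:,0]-608)<60)&(P[:,1]>-70)&(P[:,1]<200)
    Q=P[m]
    best=None
    for yaw in np.radians(np.arange(92,96,.1)):
        ex=np.array([np.cos(yaw),np.sin(yaw)]);ey=np.array([-ex[1],ex[0]])
        d=Q[:,:2]-[608,63];s=d@ex;t=d@ey;z=Q[:,2]
        k=(abs(t)<20)&(z>64)&(z<73)
        w=(s-z*t30)[k]
        ph=np.angle(np.exp(2j*np.pi*w/58).mean());off=ph/2/np.pi*58
        res=(w-off+29)%58-29
        mad=np.median(abs(res-np.median(res)))
        if best is None or mad<best[0]:best=(mad,np.degrees(yaw),off+np.median(res),k.sum(),np.histogram(np.round((w-off)/58),np.arange(-3.5,4))[0])
    print(n,best)
    yaw=np.radians(93.8);ex=np.array([np.cos(yaw),np.sin(yaw)]);ey=np.array([-ex[1],ex[0]])
    s=d=Q[:,:2]-[608,63];s=d@ex;t=d@ey;z=Q[:,2]
    # across: rail extents by s section  -> yaw & centre
    k=(abs(z-46)<3)&(abs(t)>33)
    for side in(1,-1):
        kk=k&(t*side>0);a=np.polyfit(s[kk],t[kk],1);print(" rail",side,kk.sum(),"t mean",t[kk].mean().round(1),"min/max",np.percentile(t[kk],[3,97]).round(1),"tilt deg",np.degrees(a[0]).round(2),"s",np.percentile(s[kk],[0,100]).round(1))
    kk=(abs(t)<20)&(z>64)&(z<73);w=(s-z*t30)[kk];print(" faces",[np.round([np.median(w[abs(w-c)<15]),w[abs(w-c)<15].std()],1).tolist() for c in np.array([-2,-1,0,1])*58+best[2]])
    # rest top max
    print(" ztop",np.percentile(z[abs(t)<20],99.5).round(1))
    # lever
    m=(np.hypot(P[:,0]-590,P[:,1]+200)<75)&(P[:,2]>85)&(P[:,2]<118);q=P[m]
    q=q[q[:,2]>100]; print(" posttop",len(q),q.mean(0).round(1),q.min(0).round(1),q.max(0).round(1))
E
python3 - <<'E'
import cv2
a=cv2.imread("pics/scene0.png")[195:295,220:390]
cv2.imwrite("pics/crop2.png",cv2.resize(a,(800,470),interpolation=cv2.INTER_CUBIC))
E
```

```text
top (np.float64(4.797738270392742), np.float64(92.99999999999994), np.float64(-2.9309990317945203), np.int64(295), array([27, 69, 66, 86, 47,  0,  0]))
 rail 1 206 t mean 39.8 min/max [36.1 43.3] tilt deg 0.11 s [-118.2  117.5]
 rail -1 215 t mean -39.0 min/max [-43.1 -35.4] tilt deg 0.09 s [-116.7  116.2]
 faces [[-121.4, 3.3], [-63.2, 4.2], [-5.2, 5.1], [52.1, 2.1]]
 ztop 80.1
 posttop 67 [ 577.3 -248.9  107.6] [ 567.6 -258.7  100.5] [ 587.8 -238.9  112.9]
scene (np.float64(6.646945190574501), np.float64(95.89999999999978), np.float64(15.15940743760151), np.int64(154), array([22, 33, 37, 43, 19,  0,  0]))
 rail 1 185 t mean 37.2 min/max [33.5 41.5] tilt deg 0.19 s [-116.7  117.7]
 rail -1 254 t mean -41.8 min/max [-45.3 -37.6] tilt deg 0.13 s [-117.9  117.7]
 faces [[-98.1, 5.3], [-39.7, 3.9], [17.9, 4.3], [nan, nan]]
 ztop 78.7
 posttop 43 [ 582.9 -246.7  107.2] [ 571.9 -260.2  100.8] [ 591.3 -237.7  111.1]
  return _methods._mean(a, axis=axis, dtype=dtype,
  ret = ret.dtype.type(ret / rcount)
  ret = _var(a, axis=axis, dtype=dtype, out=out, ddof=ddof,
  arrmean = um.true_divide(arrmean, div, out=arrmean,
  ret = ret.dtype.type(ret / rcount)
```

View pics/crop2.png

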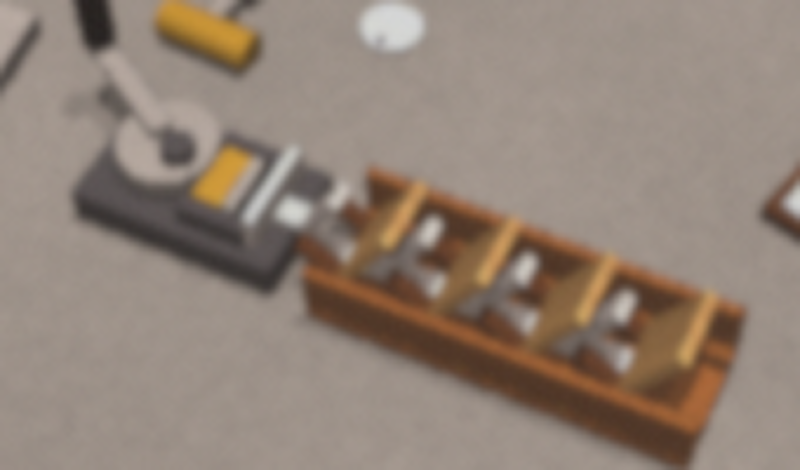

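The crop shows the jaws seated in front of each rest, and the lever post (crop px 92,20) at about 0.5 rad. I'll turn the tool to yaw 90° (tool x = world +Y, tool y = world +X) and head for the post at about (580, -248).

{"op": "jog_arm", "data": {
  "motion": [
    [0,0,10,0,0,0,95],
    [0,0,10,0,0,0,95],
    [0,0,10,0,0,0,95],
    [0,0,10,0,0,0,95],
    [0,0,10,0,0,0,95],
    [0,0,10,0,0,0,95],
    [0,0,10,0,0,0,95]
  ]
}}

```text
t: 2.38
eef_pos: [214.8, 586.9, 292.2]
tcp_rot: [-3.142, -0.0, 1.563]
ft_force: [-0.2, -0.1, -0.3]
opening: 0.998
grip_force: 0.0
```

{"op": "jog_arm", "data": {
  "motion": [
    [0,0,0,-40,40,0,95],
    [0,0,0,-40,40,0,95],
    [0,0,0,-40,40,0,95],
    [0,0,0,-40,40,0,95],
    [0,0,0,-40,40,0,95],
    [0,0,0,-40,40,0,95],
    [0,0,0,-40,40,0,95],
    [0,0,0,-40,40,0,95],
    [0,0,0,-40,40,0,95],
    [0,0,0,-50,0,0,95]
  ]
}}

```text
t: 3.62
eef_pos: [576.0, 174.7, 291.6]
tcp_rot: [3.141, -0.0, 1.569]
ft_force: [-0.2, -0.9, 0.1]
opening: 0.998
grip_force: 0.0
```

{"op": "jog_arm", "data": {
  "motion": [
    [0,0,0,-50,15,0,95],
    [0,0,0,-50,15,0,95],
    [0,0,0,-30,0,0,95],
    [0,10,0,0,0,0,95],
    [0,10,0,0,0,0,95],
    [0,10,0,0,0,0,95],
    [0,10,0,0,0,0,95],
    [0,10,0,0,0,0,95],
    [0,10,0,0,0,0,95],
    [0,0,0,0,0,0,95]
  ]
}}

```text
t: 4.88
eef_pos: [603.8, 45.3, 290.7]
tcp_rot: [-3.136, -1.047, 1.562]
ft_force: [-0.4, -0.5, 0.3]
opening: 1.001
grip_force: 0.0
```

```bash
python3 -c "
from h import *
s=env.state();print(s['joints'].round(3),s['eef_pos'].round(1),R.from_euler('xyz',s['tcp_rot']).as_matrix().round(2))"
```

```text
[-0.308  0.588  1.681  0.982  1.449 -0.741] [603.8  45.3 290.7] [[ 0.    1.    0.  ]
 [ 0.5  -0.    0.87]
 [ 0.87 -0.   -0.5 ]]
```

{"op": "jog_arm", "data": {
  "motion": [
    [0,-10,0,0,0,0,95],
    [0,-10,0,0,0,0,95],
    [0,-10,0,0,0,0,95],
    [0,-10,0,0,0,0,95],
    [0,-10,0,0,0,0,95],
    [0,-10,0,0,0,0,95],
    [0,0,0,-50,-5,0,95],
    [0,0,0,-50,-5,10,95],
    [0,0,0,-50,-5,10,95],
    [0,0,0,-50,-5,10,95]
  ]
}}

```text
t: 6.12
eef_pos: [584.0, -155.0, 263.5]
tcp_rot: [3.137, 0.005, 1.57]
ft_force: [0.4, -0.8, 0.1]
opening: 1.001
grip_force: 0.0
```

{"op": "jog_arm", "data": {
  "motion": [
    [0,0,0,-45,-2,10,95],
    [0,0,0,-45,-2,10,95],
    [0,0,0,0,0,10,95],
    [0,0,0,0,0,0,95]
  ]
}}

```text
t: 6.62
eef_pos: [579.5, -243.0, 232.3]
tcp_rot: [3.141, 0.002, 1.57]
ft_force: [0.3, 0.1, 0.5]
opening: 0.999
grip_force: 0.0
```

Run:
```python
from h import *
s=env.state();print(s['joints'].round(3),s['eef_pos'].round(1),s['tcp_rot'].round(3))
c=cam("top");a=c["color"][90:260,280:480,::-1];cv2.imwrite("pics/lev.png",cv2.resize(a,(800,600)[:1]+(680*600//680,),interpolation=cv2.INTER_CUBIC))
```

```text
[-5.020e-01  5.570e-01  1.615e+00 -1.000e-03  9.680e-01 -5.000e-01] [ 579.5 -243.   232.3] [3.141e+00 2.000e-03 1.570e+00]
```

{"op": "jog_arm", "data": {
  "motion": [
    [0,0,0,-5,0,30,95],
    [0,0,0,0,0,30,95],
    [0,0,0,0,0,25,95],
    [0,0,0,0,0,5,60],
    [0,0,0,0,0,0,45],
    [0,0,0,0,0,0,35]
  ]
}}

```text
t: 7.42
eef_pos: [579.8, -248.5, 143.5]
tcp_rot: [3.14, 0.001, 1.57]
ft_force: [-0.4, -0.3, 1.0]
opening: 0.739
grip_force: 0.0
```

{"op": "jog_arm", "data": {
  "motion": [
    [0,0,0,0,0,0,30],
    [0,0,0,0,0,0,27],
    [0,0,0,0,0,0,27],
    [0,0,0,0,0,0,27]
  ]
}}

```text
t: 7.92
eef_pos: [579.3, -248.7, 142.2]
tcp_rot: [-3.142, -0.0, 1.569]
ft_force: [0.2, -0.5, -0.3]
opening: 0.324
grip_force: 0.0
```

Run:
```python
from h import *
s=env.state();print(s['joints'].round(3),s['eef_pos'].round(1),s['ft_force'].round(1),s['opening']*95.1,s['grip_force'])
c=cam("scene");a=c["color"][140:300,180:380,::-1];cv2.imwrite("pics/lev.png",cv2.resize(a,(750,600),interpolation=cv2.INTER_CUBIC))
```

```text
[-0.51   0.671  1.679  0.     0.791 -0.509] [ 579.3 -248.7  142.2] [ 0.2 -0.5 -0.3] 30.832076887684803 0.0
```

View pics/lev.png

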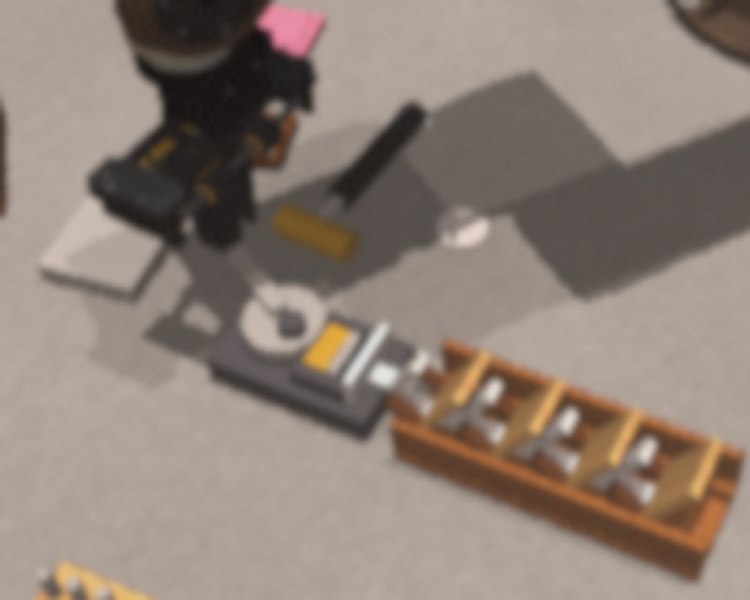

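The post is caged between the fingers at px (215,235). I'll keep the cage loose and sweep it open along the arc, watching the force.

{"op": "jog_arm", "data": {
  "motion": [
    [0,0,0,0,0,0,25],
    [0,0,0,-3,7,0,25],
    [0,0,0,-3,7,0,25],
    [0,0,0,-3,8,0,25],
    [0,0,0,-2,8,0,25],
    [0,0,0,-1,7,0,25],
    [0,0,0,0,5,0,25],
    [0,0,0,0,3,0,25]
  ]
}}

```text
t: 8.98
eef_pos: [624.4, -260.9, 142.1]
tcp_rot: [-3.141, -0.0, 1.569]
ft_force: [-2.8, -2.6, 0.1]
opening: 0.263
grip_force: 1.6
```

{"op": "jog_arm", "data": {
  "motion": [
    [0,0,0,0,2,0,25],
    [0,0,0,0,2,0,25]
  ]
}}

```text
t: 9.22
eef_pos: [628.3, -260.7, 142.1]
tcp_rot: [-3.141, -0.0, 1.569]
ft_force: [-3.0, -2.1, -1.0]
opening: 0.264
grip_force: 1.5
```

{"op": "jog_arm", "data": {
  "motion": [
    [0,0,0,0,2,0,25],
    [0,0,0,0,1,0,25]
  ]
}}

```text
t: 9.48
eef_pos: [631.4, -260.7, 142.2]
tcp_rot: [3.141, -0.0, 1.569]
ft_force: [-2.5, -3.1, -1.0]
opening: 0.264
grip_force: 1.4
```

{"op": "jog_arm", "data": {
  "motion": [
    [0,0,0,0,1,0,25],
    [0,0,0,0,1,0,25]
  ]
}}

```text
t: 9.72
eef_pos: [632.8, -260.8, 142.1]
tcp_rot: [-3.14, -0.0, 1.569]
ft_force: [-9.6, -2.9, 2.6]
opening: 0.265
grip_force: 4.8
```

{"op": "jog_arm", "data": {
  "motion": [
    [0,0,0,0,1,0,25],
    [0,0,0,0,1,0,25]
  ]
}}

```text
t: 9.98
eef_pos: [633.2, -260.8, 142.0]
tcp_rot: [-3.136, -0.001, 1.569]
ft_force: [-19.6, -3.8, 7.8]
opening: 0.267
grip_force: 10.0
```

The lever is against its open stop (reaction about 20 N, post near (631,-258)). I'll back off, rise and go to the plaque at (444,-349).

{"op": "jog_arm", "data": {
  "motion": [
    [0,0,0,0,-2,0,35],
    [0,0,0,0,0,-20,50],
    [0,0,0,0,0,-40,95],
    [0,0,0,0,0,-40,95],
    [0,0,-7,0,0,0,95],
    [0,0,-7,0,0,0,95],
    [0,0,-7,0,0,0,95],
    [0,0,0,0,-50,0,95],
    [0,0,0,0,-50,0,95],
    [0,0,0,0,-50,0,95]
  ]
}}

```text
t: 11.22
eef_pos: [492.4, -314.5, 243.8]
tcp_rot: [3.14, 0.002, 1.936]
ft_force: [1.0, -0.6, 0.5]
opening: 0.999
grip_force: 0.0
```

{"op": "jog_arm", "data": {
  "motion": [
    [0,0,0,0,-50,30,95],
    [0,0,0,0,0,30,95],
    [0,0,0,0,0,0,95]
  ]
}}

```text
t: 11.6
eef_pos: [446.3, -332.2, 182.2]
tcp_rot: [-3.141, -0.001, 1.935]
ft_force: [0.7, 0.1, 0.7]
opening: 1.002
grip_force: 0.0
```

```bash
cat >> h.py <<'E'
def st():
    s=env.state();print(s['t'],s['joints'].round(2),s['eef_pos'].round(1),np.degrees(s['tcp_rot']).round(1),"F",s['ft_force'].round(1),"open",round(s['opening']*95.1,1),round(s['grip_force'],1));return s
def to(p):
    """shift in tool axes to reach TCP p"""
    s=env.state();return (R.from_euler('xyz',s['tcp_rot']).inv().apply(np.array(p)-s['eef_pos'])).round(1)
E
python3 - <<'E'
from h import *
st();c=cam("top");save(c,"t2.png")
print(plaque(c,444,-350),plaque(c,474,377),plaque(c,442,201))
d=env.recognise("top","lever_grip");print([(x["location"],x["score"],world(c,*x["location"],100)) for x in d])
P=cloud(c);m=(np.hypot(P[...,0]-631,P[...,1]+258)<30)&(P[...,2]>100)&(P[...,2]<118);print(P[m].mean(0) if m.any() else None)
print(to([437.5,-332.3,80.5]))
E
```

```text
11.6 [-0.76  0.53  1.84  0.    0.77 -1.12] [ 446.3 -332.2  182.2] [-1.800e+02 -1.000e-01  1.109e+02] F [0.7 0.1 0.7] open 95.3 0.0
None [474.2 377.1 474.3 377.3  80.2  72.3  44.5 494. ] [463.7 187.6 463.9 187.6  78.8  72.3  44.7 493. ]
[([380.8, 148.0], 0.86, array([ 612.04633762, -172.81410835,  100.        ])), ([375.6, 150.7], 0.71, array([ 605.01567998, -160.33436872,  100.        ]))]
[ 629.03885445 -259.30754956  107.25413375]
[  3.7  -9.3 103.1]
```

{"op": "jog_arm", "data": {
  "motion": [
    [0,0,0,4,-9,30,95],
    [0,0,0,0,0,40,95],
    [0,0,0,0,0,28,95],
    [0,0,0,0,0,5,95],
    [0,0,0,0,0,0,75],
    [0,0,0,0,0,0,60],
    [0,0,0,0,0,0,50],
    [0,0,0,0,0,0,50],
    [0,0,0,0,0,0,50],
    [0,0,0,0,0,0,50]
  ]
}}

```text
t: 12.95
eef_pos: [436.9, -331.7, 79.8]
tcp_rot: [3.141, 0.001, 1.936]
ft_force: [0.3, 1.0, 6.6]
opening: 0.65
grip_force: 30.0
```

```bash
python3 -c "
from h import *
st();print(to([437.5,-332.3,80.5]))"
```

```text
12.95 [-0.77  0.69  1.92  0.    0.53 -1.14] [ 436.9 -331.7   79.8] [180.    0.  110.9] F [0.3 1.  6.6] open 61.8 30.0
[-0.8  0.4 -0.7]
```

{"op": "jog_arm", "data": {
  "motion": [
    [0,0,0,0,0,-20,50],
    [0,0,0,0,0,-40,50],
    [0,0,0,0,0,-50,50],
    [0,0,8.5,0,0,-50,50],
    [0,0,8.5,0,0,-50,50],
    [0,0,0,40,25,0,50],
    [0,0,0,40,25,0,50],
    [0,0,0,40,25,0,50],
    [0,0,0,40,25,0,50],
    [0,0,0,40,25,0,50]
  ]
}}

```text
t: 14.2
eef_pos: [548.1, -122.1, 289.2]
tcp_rot: [-3.141, -0.0, 1.639]
ft_force: [0.6, -0.1, -0.8]
opening: 0.652
grip_force: 30.0
```

{"op": "jog_arm", "data": {
  "motion": [
    [0,0,0,40,20,0,50],
    [0,0,0,40,20,0,50],
    [0,0,0,40,20,0,50],
    [0,10,0,0,0,0,50],
    [0,10,0,0,0,0,50],
    [0,10,0,0,0,0,50],
    [0,10,0,0,0,0,50],
    [0,10,0,0,0,0,50],
    [0,10,0,0,0,0,50],
    [0,0,0,0,0,0,50]
  ]
}}

```text
t: 15.45
eef_pos: [599.3, -0.7, 287.6]
tcp_rot: [-3.135, -1.047, 1.632]
ft_force: [0.2, -0.6, -0.9]
opening: 0.646
grip_force: 30.0
```

```bash
cat >> h.py <<'E'
C=np.array([609.,63.,0]);ya=np.radians(93.9)
EX=np.array([np.cos(ya),np.sin(ya),0]);EY=np.array([-EX[1],EX[0],0]);Z=np.array([0,0,1.])
U=.5*EX+.866*Z;N=-.866*EX+.5*Z
S=[-90.6,-32.6,25.4,83.4]
def tcp(k,g=18.7,n=73.8,du=0,dn=0): return C+S[k]*EX+66.3*Z+(g+du)*U+(n+dn)*N
E
python3 - <<'E'
from h import *
st();p=tcp(3,du=80,dn=5);print(p,to(p))
# want R: columns x=U,y=-EY,z=-N ; residual rotvec in tool frame
s=env.state();Rc=R.from_euler('xyz',s['tcp_rot']);Rt=R.from_matrix(np.c_[U,-EY,-N]);print(np.degrees((Rc.inv()*Rt).as_rotvec()).round(1))
# refine rest edges in first top picture: light wood strip profile
I=cv2.imread("pics/t2.png")[:,:,::-1].astype(int)
c=env.read_camera("top")
K=np.array(c["camera_matrix"]);W=np.array(c["world_to_cam"])
def px(p):
    q=W@np.r_[p,1];return K[0,0]*q[0]/-q[2]+K[0,2],K[1,1]*-q[1]/-q[2]+K[1,2]
for t in(-8,8):
  row=[]
  for s in np.arange(-110,125,1.5):
    u,v=px(C+s*EX+t*EY+78*Z);row.append(cv2.getRectSubPix(I.astype(np.float32),(1,1),(float(u),float(v)))[0,0].sum())
  row=np.array(row);print(t,[int(x) for x in row])
E
```

```text
15.45 [-0.37  0.61  1.64  0.9   1.54 -0.79] [599.3  -0.7 287.6] [-179.6  -60.    93.5] F [ 0.2 -0.6 -0.9] open 61.5 30.0
[604.61238801 127.35981468 191.1742    ] [-19.8  14.1 158.6]
[-0.  -0.  -0.2]
-8 [245, 259, 282, 310, 325, 325, 324, 323, 322, 322, 322, 323, 324, 323, 323, 323, 320, 317, 314, 309, 304, 318, 344, 387, 395, 385, 327, 279, 242, 241, 249, 269, 287, 304, 298, 286, 263, 251, 244, 265, 286, 306, 314, 318, 318, 318, 319, 321, 323, 324, 324, 323, 323, 322, 321, 319, 317, 315, 319, 332, 361, 395, 409, 409, 390, 333, 272, 245, 244, 268, 299, 323, 319, 307, 290, 277, 271, 284, 297, 311, 316, 320, 320, 320, 321, 322, 324, 325, 325, 325, 323, 322, 321, 319, 316, 314, 312, 311, 329, 357, 401, 408, 399, 354, 309, 264, 259, 266, 295, 315, 329, 321, 309, 292, 296, 310, 317, 322, 322, 321, 320, 320, 321, 324, 324, 324, 325, 325, 325, 324, 322, 320, 317, 315, 313, 313, 317, 335, 359, 389, 401, 391, 345, 303, 310, 335, 375, 406, 429, 434, 432, 426, 425, 424, 425, 428, 432]
8 [418, 404, 384, 359, 329, 314, 304, 303, 302, 302, 302, 303, 304, 306, 307, 309, 309, 309, 308, 309, 318, 339, 367, 394, 412, 410, 397, 381, 388, 400, 419, 454, 490, 515, 525, 523, 489, 451, 414, 374, 330, 313, 302, 302, 302, 302, 302, 302, 302, 303, 304, 304, 306, 308, 308, 308, 308, 308, 310, 335, 367, 413, 427, 429, 420, 412, 405, 397, 392, 401, 434, 487, 501, 500, 466, 439, 414, 379, 347, 321, 309, 303, 302, 301, 301, 302, 303, 303, 305, 307, 308, 310, 311, 311, 309, 309, 307, 304, 314, 332, 378, 403, 407, 390, 377, 383, 397, 416, 455, 489, 512, 506, 483, 392, 326, 298, 296, 302, 302, 301, 301, 301, 301, 302, 302, 303, 304, 305, 307, 309, 310, 309, 309, 309, 309, 311, 323, 346, 378, 401, 414, 405, 381, 351, 355, 370, 402, 417, 424, 424, 426, 428, 430, 431, 430, 428, 427]
```

{"op": "jog_arm", "data": {
  "motion": [
    [0,0,0,0,14,25,50],
    [0,0,0,0,0,40,50],
    [0,0,0,0,0,45,50],
    [0,0,0,0,0,45,50],
    [0,0,0,-15,0,0,50],
    [0,0,0,0,0,0,50],
    [0,0,0,0,0,0,50]
  ]
}}

```text
t: 16.38
eef_pos: [605.3, 126.9, 199.6]
tcp_rot: [3.138, -1.046, 1.641]
ft_force: [1.0, -0.4, -0.5]
opening: 0.648
grip_force: 30.0
```

Run:
```python
from h import *
st();print(to(tcp(3,du=0,dn=5)))
a=cam("scene")["color"][170:310,230:420,::-1];cv2.imwrite("pics/i1.png",cv2.resize(a,(780,575),interpolation=cv2.INTER_CUBIC))
```

```text
16.375 [-0.17  0.71  1.73  1.05  1.31 -0.87] [605.3 126.9 199.6] [179.8 -59.9  94. ] F [ 1.  -0.4 -0.5] open 61.6 30.0
[-87.   -0.7   4.8]
```

View pics/i1.png

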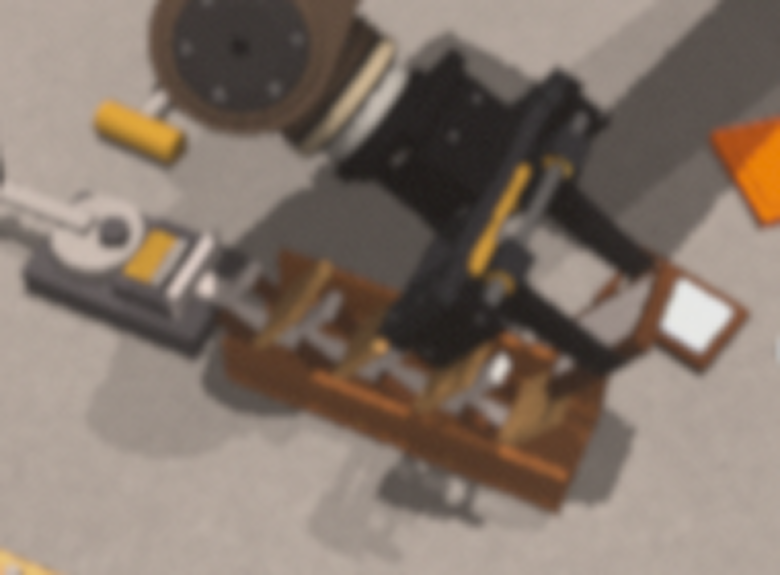

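The plaque is held square at px (620,310), just above slot 3, with the lever fully open. I'll slide it down.

{"op": "jog_arm", "data": {
  "motion": [
    [0,0,0,0,0,4,50],
    [0,0,0,-15,0,0,50],
    [0,0,0,-20,0,0,50],
    [0,0,0,-20,0,0,50],
    [0,0,0,-15,0,0,50],
    [0,0,0,-7,0,0,50],
    [0,0,0,0,0,0,50]
  ]
}}

```text
t: 17.3
eef_pos: [607.2, 92.5, 129.6]
tcp_rot: [-3.14, -1.048, 1.638]
ft_force: [0.2, -0.3, -0.6]
opening: 0.65
grip_force: 30.0
```

{"op": "jog_arm", "data": {
  "motion": [
    [0,0,0,-2,0,0,50],
    [0,0,0,-2,0,0,50]
  ]
}}

```text
t: 17.55
eef_pos: [607.4, 90.9, 127.0]
tcp_rot: [3.14, -1.047, 1.641]
ft_force: [0.4, 0.0, -0.9]
opening: 0.649
grip_force: 30.0
```

{"op": "jog_arm", "data": {
  "motion": [
    [0,0,0,-2,0,0,50],
    [0,0,0,-1,0,0,50]
  ]
}}

```text
t: 17.8
eef_pos: [607.4, 89.2, 124.0]
tcp_rot: [3.141, -1.047, 1.639]
ft_force: [0.9, 0.7, -0.6]
opening: 0.65
grip_force: 30.0
```

{"op": "jog_arm", "data": {
  "motion": [
    [0,0,0,-1,0,0,50],
    [0,0,0,-1,0,0,50]
  ]
}}

```text
t: 18.05
eef_pos: [607.5, 88.2, 122.2]
tcp_rot: [3.141, -1.047, 1.639]
ft_force: [-0.9, -0.7, -0.6]
opening: 0.649
grip_force: 30.0
```

{"op": "jog_arm", "data": {
  "motion": [
    [0,0,0,-1,0,0,50]
  ]
}}

```text
t: 18.18
eef_pos: [607.5, 87.7, 121.4]
tcp_rot: [3.141, -1.048, 1.639]
ft_force: [0.7, 2.6, 3.2]
opening: 0.651
grip_force: 30.0
```

{"op": "jog_arm", "data": {
  "motion": [
    [0,0,0,-1,0,0,50]
  ]
}}

```text
t: 18.3
eef_pos: [607.6, 87.6, 121.2]
tcp_rot: [3.141, -1.049, 1.639]
ft_force: [-0.2, 4.9, 9.7]
opening: 0.649
grip_force: 29.9
```

{"op": "jog_arm", "data": {
  "motion": [
    [0,0,0,1,0,2,50],
    [0,0,0,0,0,2,50]
  ]
}}

```text
t: 18.55
eef_pos: [607.4, 91.2, 119.5]
tcp_rot: [3.141, -1.047, 1.639]
ft_force: [-0.0, -0.8, 2.4]
opening: 0.651
grip_force: 30.0
```

{"op": "jog_arm", "data": {
  "motion": [
    [0,0,0,0,0,1,50],
    [0,0,0,0,0,0,50]
  ]
}}

```text
t: 18.8
eef_pos: [607.2, 92.1, 118.9]
tcp_rot: [3.141, -1.047, 1.639]
ft_force: [0.2, 0.2, 2.8]
opening: 0.65
grip_force: 30.0
```

{"op": "jog_arm", "data": {
  "motion": [
    [0,0,0,0,0,1,50],
    [0,0,0,0,0,0,50]
  ]
}}

```text
t: 19.05
eef_pos: [607.2, 92.4, 118.8]
tcp_rot: [3.141, -1.047, 1.639]
ft_force: [-2.5, -5.0, 5.8]
opening: 0.647
grip_force: 30.0
```

Contact came within 1 mm of the prediction. Releasing and retracting along the tool axis.

{"op": "jog_arm", "data": {
  "motion": [
    [0,0,0,0,0,0,66],
    [0,0,0,0,0,0,72],
    [0,0,0,0,0,0,80],
    [0,0,0,0,0,0,85],
    [0,0,0,5,0,-15,85],
    [0,0,0,5,0,-30,85],
    [0,0,0,20,0,-35,95],
    [0,0,0,30,0,-35,95],
    [0,0,0,30,0,-30,95]
  ]
}}

```text
t: 20.18
eef_pos: [612.5, 11.1, 271.0]
tcp_rot: [3.141, -1.047, 1.639]
ft_force: [1.1, 0.3, 0.2]
opening: 0.999
grip_force: 0.0
```

Run:
```python
from h import *
st();c=cam("scene");print([plaque(c,474,377),plaque(c,464,187)])
c2=cam("top");print(plaque(c2,464,187),plaque(c2,474,377))
a=c["color"][170:310,230:420,::-1];cv2.imwrite("pics/i2.png",cv2.resize(a,(780,575),interpolation=cv2.INTER_CUBIC))
```

```text
20.175 [-0.35  0.64  1.62  0.92  1.52 -0.79] [612.5  11.1 271. ] [179.9 -60.   93.9] F [1.1 0.3 0.2] open 95.0 0.0
[array([472.3, 377.1, 472.1, 376.8,  80.4,  74.3,  48.2, 436. ]), array([482.8, 193.6, 472.4, 188.8,  23.3, 118. , 115.2, 388. ])]
None [474.  377.2 474.  377.4  80.2  72.3  45.  500. ]
```

View pics/i2.png

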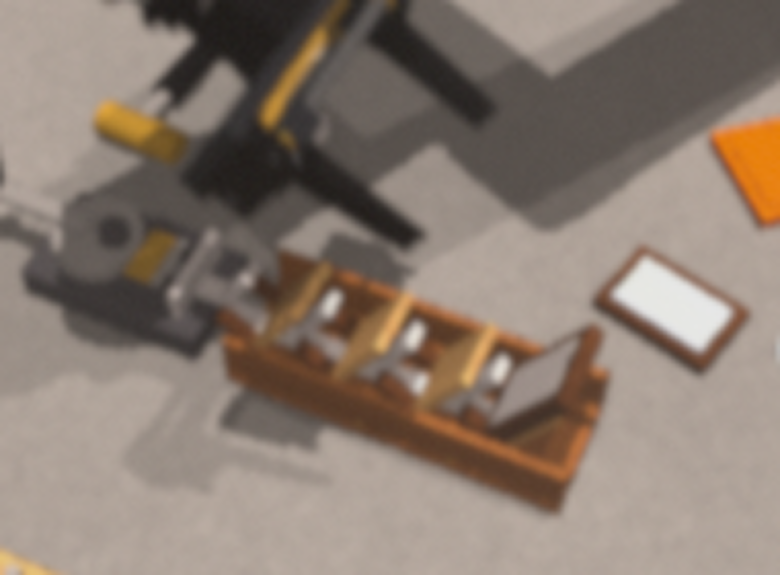

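Plaque 1 is seated in slot 3 (px 545,375). Next is the one at (463,188).

{"op": "jog_arm", "data": {
  "motion": [
    [0,-10,0,0,0,0,95],
    [0,-10,0,0,0,0,95],
    [0,-10,0,0,0,0,95],
    [0,-10,0,0,0,0,95],
    [0,-10,0,0,0,0,95],
    [0,-10,0,0,0,0,95],
    [0,0,7.5,0,0,0,95],
    [0,0,7.5,0,0,0,95],
    [0,0,0,40,-40,0,95],
    [0,0,0,40,-40,0,95]
  ]
}}

```text
t: 21.52
eef_pos: [548.5, 106.7, 268.5]
tcp_rot: [-3.141, 0.0, 1.375]
ft_force: [0.4, 0.5, 0.4]
opening: 0.999
grip_force: 0.0
```

{"op": "jog_arm", "data": {
  "motion": [
    [0,0,0,40,-40,10,95],
    [0,0,0,40,-40,20,95],
    [0,0,0,0,0,20,95],
    [0,0,0,0,0,0,95]
  ]
}}

```text
t: 22.02
eef_pos: [485.8, 200.4, 218.0]
tcp_rot: [-3.139, 0.001, 1.378]
ft_force: [0.3, -0.6, 0.2]
opening: 0.995
grip_force: 0.0
```

Run:
```python
from h import *
st();print(to([466.6,206,80.5]))
```

```text
22.025 [ 0.27  0.45  1.88 -0.    0.82  0.46] [485.8 200.4 218. ] [-1.799e+02  1.000e-01  7.900e+01] F [ 0.3 -0.6  0.2] open 94.6 0.0
[  2.  -19.6 137.5]
```

{"op": "jog_arm", "data": {
  "motion": [
    [0,0,0,2,-20,30,95],
    [0,0,0,0,0,45,95],
    [0,0,0,0,0,40,95],
    [0,0,0,0,0,22,95],
    [0,0,0,0,0,0,75],
    [0,0,0,0,0,0,60],
    [0,0,0,0,0,0,50],
    [0,0,0,0,0,0,50],
    [0,0,0,0,0,0,50],
    [0,0,0,0,0,0,50]
  ]
}}

```text
t: 23.28
eef_pos: [467.5, 206.2, 82.7]
tcp_rot: [3.14, -0.001, 1.377]
ft_force: [-1.0, -1.4, 7.5]
opening: 0.645
grip_force: 30.0
```

Run:
```python
from h import *
st();print(to([466.6,206,80.5]))
```

```text
23.275 [0.29 0.65 2.01 0.   0.47 0.48] [467.5 206.2  82.7] [179.9  -0.   78.9] F [-1.  -1.4  7.5] open 61.4 30.0
[-0.4 -0.8  2.2]
```

{"op": "jog_arm", "data": {
  "motion": [
    [0,0,0,0,0,-20,50],
    [0,0,0,0,0,-45,50],
    [0,0,0,0,0,-50,50],
    [0,0,-7.5,0,0,-50,50],
    [0,0,-7.5,0,0,-50,50],
    [0,0,0,-40,25,0,50],
    [0,0,0,-50,30,0,50],
    [0,0,0,-50,30,0,50],
    [0,0,0,-50,30,0,50],
    [0,0,0,-50,25,0,50]
  ]
}}

```text
t: 24.52
eef_pos: [623.9, -25.5, 297.0]
tcp_rot: [3.141, -0.0, 1.639]
ft_force: [0.1, -0.6, -1.3]
opening: 0.65
grip_force: 30.0
```

{"op": "jog_arm", "data": {
  "motion": [
    [0,10,0,0,0,0,50],
    [0,10,0,0,0,0,50],
    [0,10,0,0,0,0,50],
    [0,10,0,0,0,0,50],
    [0,10,0,0,0,0,50],
    [0,10,0,0,0,0,50],
    [0,0,0,0,0,0,50]
  ]
}}

```text
t: 25.4
eef_pos: [623.0, -24.7, 295.3]
tcp_rot: [-3.136, -1.047, 1.633]
ft_force: [-0.0, -1.1, -1.0]
opening: 0.65
grip_force: 30.0
```

```bash
cat >> h.py <<'E'
def rerr():
    Rc=R.from_euler('xyz',env.state()['tcp_rot']);print("rot",np.degrees((Rc.inv()*R.from_matrix(np.c_[U,-EY,-N])).as_rotvec()).round(1))
E
python3 - <<'E'
from h import *
st();rerr();print(to(tcp(2,19.1,76.7,du=80,dn=5)))
E
```

```text
25.4 [-0.39  0.64  1.55  0.89  1.59 -0.75] [623.  -24.7 295.3] [-179.7  -60.    93.5] F [-0.  -1.1 -1. ] open 61.8 30.0
rot [-0.  -0.  -0.2]
[-42.3  -7.8 131.4]
```

{"op": "jog_arm", "data": {
  "motion": [
    [0,0,0,0,-8,30,50],
    [0,0,0,0,0,45,50],
    [0,0,0,0,0,40,50],
    [0,0,0,-20,0,16,50],
    [0,0,0,-22,0,0,50],
    [0,0,0,-20,0,0,50],
    [0,0,0,0,0,0,50]
  ]
}}

```text
t: 26.28
eef_pos: [609.8, 56.4, 176.6]
tcp_rot: [-3.139, -1.047, 1.635]
ft_force: [0.1, 0.6, -1.3]
opening: 0.64
grip_force: 30.0
```

Run:
```python
from h import *
st();rerr();print(to(tcp(2,19.1,76.7,dn=5)))
```

```text
26.275 [-0.28  0.76  1.71  0.98  1.36 -0.93] [609.8  56.4 176.6] [-179.9  -60.    93.7] F [ 0.1  0.6 -1.3] open 60.8 30.0
rot [ 0.1  0.  -0.1]
[-60.4  -0.2   1.2]
```

{"op": "jog_arm", "data": {
  "motion": [
    [0,0,0,-15,0,1,50],
    [0,0,0,-18,0,0,50],
    [0,0,0,-15,0,0,50],
    [0,0,0,-7,0,0,50],
    [0,0,0,0,0,0,50]
  ]
}}

```text
t: 26.9
eef_pos: [611.4, 31.1, 129.0]
tcp_rot: [-3.14, -1.048, 1.637]
ft_force: [-0.2, -0.4, -1.1]
opening: 0.647
grip_force: 30.0
```

{"op": "jog_arm", "data": {
  "motion": [
    [0,0,0,-2,0,0,50],
    [0,0,0,0,0,0,50]
  ]
}}

```text
t: 27.15
eef_pos: [611.5, 30.5, 128.0]
tcp_rot: [3.141, -1.047, 1.64]
ft_force: [0.6, 0.0, -1.4]
opening: 0.65
grip_force: 30.0
```

{"op": "jog_arm", "data": {
  "motion": [
    [0,0,0,-1,0,0,50],
    [0,0,0,-1,0,0,50]
  ]
}}

```text
t: 27.4
eef_pos: [611.6, 29.4, 126.2]
tcp_rot: [3.141, -1.047, 1.64]
ft_force: [-0.1, -0.6, -0.6]
opening: 0.65
grip_force: 30.0
```

{"op": "jog_arm", "data": {
  "motion": [
    [0,0,0,-1,0,0,50]
  ]
}}

```text
t: 27.52
eef_pos: [611.6, 28.9, 125.2]
tcp_rot: [3.141, -1.047, 1.639]
ft_force: [-0.1, 0.2, -1.5]
opening: 0.65
grip_force: 30.0
```

{"op": "jog_arm", "data": {
  "motion": [
    [0,0,0,-1,0,0,50]
  ]
}}

```text
t: 27.65
eef_pos: [611.6, 28.3, 124.3]
tcp_rot: [3.142, -1.047, 1.639]
ft_force: [0.7, 0.4, -1.9]
opening: 0.65
grip_force: 30.0
```

{"op": "jog_arm", "data": {
  "motion": [
    [0,0,0,-1,0,0,50]
  ]
}}

```text
t: 27.78
eef_pos: [611.6, 27.9, 123.5]
tcp_rot: [-3.142, -1.048, 1.639]
ft_force: [0.2, 2.1, 2.7]
opening: 0.649
grip_force: 30.0
```

{"op": "jog_arm", "data": {
  "motion": [
    [0,0,0,-0.5,0,0,50]
  ]
}}

```text
t: 27.9
eef_pos: [611.6, 27.9, 123.4]
tcp_rot: [3.141, -1.049, 1.639]
ft_force: [-1.3, 3.5, 5.6]
opening: 0.648
grip_force: 30.0
```

Floor contact. Now I'll push to the rest.

{"op": "jog_arm", "data": {
  "motion": [
    [0,0,0,0.5,0,2,50],
    [0,0,0,0,0,2,50]
  ]
}}

```text
t: 28.15
eef_pos: [611.5, 31.3, 121.6]
tcp_rot: [3.14, -1.047, 1.64]
ft_force: [0.2, -0.6, 3.8]
opening: 0.651
grip_force: 30.0
```

{"op": "jog_arm", "data": {
  "motion": [
    [0,0,0,0,0,1,50],
    [0,0,0,0,0,0,50]
  ]
}}

```text
t: 28.4
eef_pos: [611.5, 32.2, 121.1]
tcp_rot: [3.141, -1.047, 1.64]
ft_force: [0.4, 0.6, 3.3]
opening: 0.647
grip_force: 30.0
```

{"op": "jog_arm", "data": {
  "motion": [
    [0,0,0,0,0,1,50],
    [0,0,0,0,0,0,50]
  ]
}}

```text
t: 28.65
eef_pos: [611.4, 32.5, 120.9]
tcp_rot: [3.14, -1.047, 1.64]
ft_force: [-1.1, -4.9, 7.9]
opening: 0.649
grip_force: 30.0
```

{"op": "jog_arm", "data": {
  "motion": [
    [0,0,0,0,0,0,66],
    [0,0,0,0,0,0,72],
    [0,0,0,0,0,0,80],
    [0,0,0,0,0,0,85],
    [0,0,0,5,0,-15,85],
    [0,0,0,5,0,-30,85],
    [0,0,0,20,0,-35,95],
    [0,0,0,40,0,-30,95],
    [0,0,0,40,0,-20,95],
    [0,0,0,30,0,0,95]
  ]
}}

```text
t: 29.9
eef_pos: [614.2, -10.6, 309.8]
tcp_rot: [3.136, -1.046, 1.642]
ft_force: [-0.0, 0.7, -0.3]
opening: 0.998
grip_force: 0.0
```

{"op": "jog_arm", "data": {
  "motion": [
    [0,-10,0,0,0,0,95],
    [0,-10,0,0,0,0,95],
    [0,-10,0,0,0,0,95],
    [0,-10,0,0,0,0,95],
    [0,-10,0,0,0,0,95],
    [0,-10,0,0,0,0,95],
    [0,0,7,0,0,0,95],
    [0,0,7,0,0,0,95],
    [0,0,0,45,-20,0,95],
    [0,0,0,50,-20,0,95]
  ]
}}

```text
t: 31.15
eef_pos: [591.1, 91.0, 307.6]
tcp_rot: [3.141, 0.0, 1.391]
ft_force: [0.4, -0.7, -0.9]
opening: 0.999
grip_force: 0.0
```

Run:
```python
from h import *
st();c=cam("top");print(plaque(c,474,377))
s=cam("scene");print(plaque(s,474,377))
a=s["color"][170:310,230:420,::-1];cv2.imwrite("pics/i3.png",cv2.resize(a,(780,575),interpolation=cv2.INTER_CUBIC))
p=np.array([473.2,377.2])+19*np.array([np.cos(np.radians(80.2)),np.sin(np.radians(80.2))]);print(p,to([*p,81]))
```

```text
31.15 [ 0.04  0.44  1.61 -0.    1.09  0.22] [591.1  91.  307.6] [180.    0.   79.7] F [ 0.4 -0.7 -0.9] open 95.0 0.0
[474.2 377.  474.2 377.1  80.2  71.8  43.5 481. ]
[472.4 377.1 472.  376.5  79.9  73.8  47.3 430. ]
[476.43398048 395.92275007] [ 277.4 -164.6  226.8]
```

View pics/i3.png

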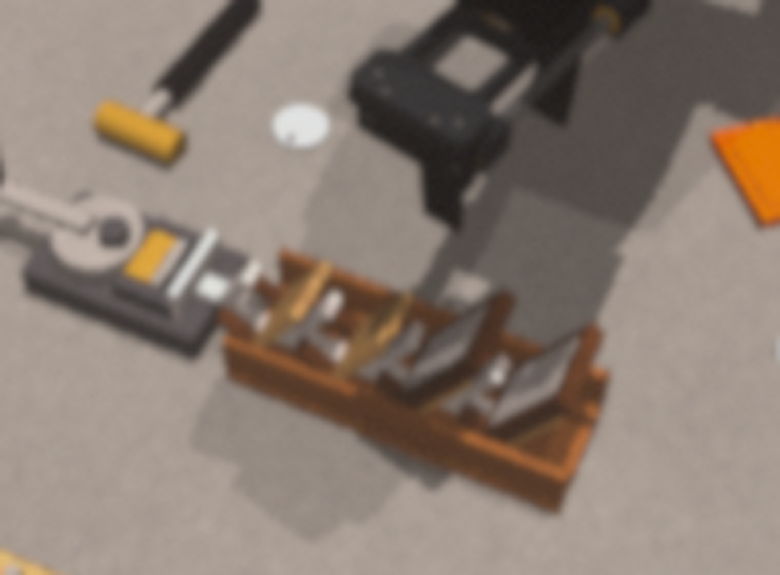

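Two plaques are seated, at px (455,345) and (545,375). Now the third.

{"op": "jog_arm", "data": {
  "motion": [
    [0,0,0,46,-27,0,95],
    [0,0,0,46,-27,0,95],
    [0,0,0,46,-27,10,95],
    [0,0,0,46,-27,20,95],
    [0,0,0,46,-27,30,95],
    [0,0,0,46,-27,30,95],
    [0,0,0,0,0,40,95],
    [0,0,0,0,0,0,95]
  ]
}}

```text
t: 32.25
eef_pos: [479.9, 390.5, 175.0]
tcp_rot: [-3.139, 0.003, 1.394]
ft_force: [0.1, -0.2, 1.0]
opening: 1.001
grip_force: 0.0
```

Run:
```python
from h import *
st();print(to([476.4,395.9,81]))
```

```text
32.25 [ 0.58  0.62  1.69 -0.    0.84  0.75] [479.9 390.5 175. ] [-179.8    0.2   79.9] F [ 0.1 -0.2  1. ] open 95.2 0.0
[ 5.  -4.1 94. ]
```

{"op": "jog_arm", "data": {
  "motion": [
    [0,0,0,5,-4,30,95],
    [0,0,0,0,0,40,95],
    [0,0,0,0,0,23,95],
    [0,0,0,0,0,0,75],
    [0,0,0,0,0,0,60],
    [0,0,0,0,0,0,50],
    [0,0,0,0,0,0,50],
    [0,0,0,0,0,0,50],
    [0,0,0,0,0,0,50],
    [0,0,0,0,0,0,50]
  ]
}}

```text
t: 33.5
eef_pos: [477.7, 397.0, 84.8]
tcp_rot: [3.14, -0.001, 1.395]
ft_force: [-0.2, -2.1, 7.1]
opening: 0.645
grip_force: 30.0
```

{"op": "jog_arm", "data": {
  "motion": [
    [0,0,0,0,0,-20,50],
    [0,0,0,0,0,-45,50],
    [0,0,0,0,0,-50,50],
    [0,0,0,0,0,-50,50],
    [0,0,-7,0,0,-50,50],
    [0,0,-7,-50,20,0,50],
    [0,0,0,-50,20,0,50],
    [0,0,0,-50,20,0,50],
    [0,0,0,-50,20,0,50],
    [0,0,0,-50,20,0,50]
  ]
}}

```text
t: 34.75
eef_pos: [588.2, 150.1, 300.1]
tcp_rot: [3.141, -0.0, 1.639]
ft_force: [0.8, -0.1, -1.4]
opening: 0.645
grip_force: 30.0
```

{"op": "jog_arm", "data": {
  "motion": [
    [0,0,0,-50,20,0,50],
    [0,0,0,-50,20,0,50],
    [0,0,0,-50,20,0,50],
    [0,0,0,-50,0,0,50],
    [0,10,0,0,0,0,50],
    [0,10,0,0,0,0,50],
    [0,10,0,0,0,0,50],
    [0,10,0,0,0,0,50],
    [0,10,0,0,0,0,50],
    [0,10,0,0,0,0,50]
  ]
}}

```text
t: 36.0
eef_pos: [661.3, -44.0, 300.4]
tcp_rot: [3.136, -1.052, 1.644]
ft_force: [0.2, -0.1, -0.8]
opening: 0.647
grip_force: 30.0
```

Run:
```python
from h import *
st();rerr();print(to(tcp(1,19,75,du=80,dn=5)))
```

```text
36.0 [-0.4   0.69  1.43  0.89  1.64 -0.71] [661.3 -44.  300.4] [179.7 -60.3  94.2] F [ 0.2 -0.1 -0.8] open 61.5 30.0
rot [ 0.  -0.3  0.1]
[-65.3 -45.1 104. ]
```

{"op": "jog_arm", "data": {
  "motion": [
    [0,0,0,0,-22,10,50],
    [0,0,0,0,-23,30,50],
    [0,0,0,0,0,40,50],
    [0,0,0,-20,0,20,50],
    [0,0,0,-25,0,0,50],
    [0,0,0,-30,0,0,50],
    [0,0,0,0,0,0,50]
  ]
}}

```text
t: 36.88
eef_pos: [613.3, 0.6, 182.7]
tcp_rot: [-3.138, -1.048, 1.635]
ft_force: [-0.2, 0.5, -0.2]
opening: 0.65
grip_force: 30.0
```

Run:
```python
from h import *
st();rerr();print(to(tcp(1,20.3,78.8,dn=5)),tcp(1,20.3,78.8,dn=5))
a=cam("scene")["color"][170:310,230:420,::-1];cv2.imwrite("pics/i4.png",cv2.resize(a,(780,575),interpolation=cv2.INTER_CUBIC))
```

```text
36.875 [-0.36  0.77  1.66  0.92  1.43 -0.93] [6.133e+02 6.000e-01 1.827e+02] [-179.8  -60.1   93.7] F [-0.2  0.5 -0.2] open 61.8 30.0
rot [ 0.  -0.1 -0.1]
[-65.6   0.1   0.3] [615.46286733 -31.80075832 125.7798    ]
```

View pics/i4.png

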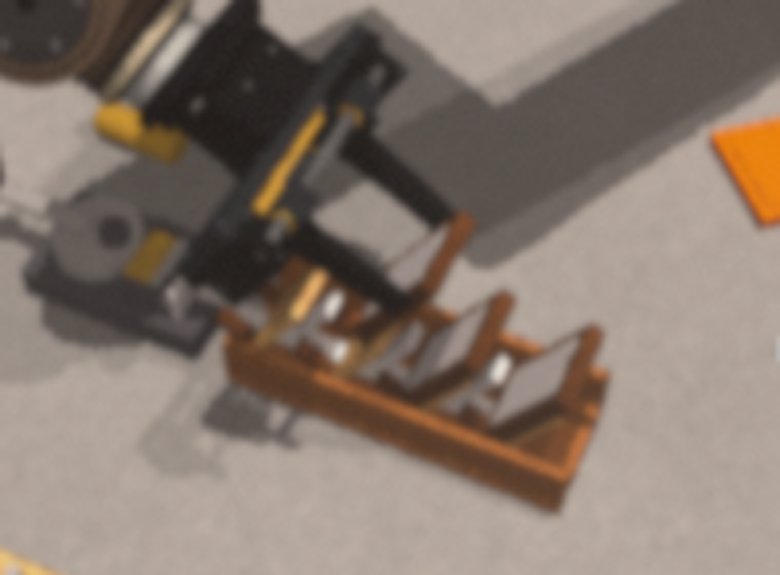

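The plaque is at px (415,265), correctly above slot 1. Lowering it.

{"op": "jog_arm", "data": {
  "motion": [
    [0,0,0,-15,0,0,50],
    [0,0,0,-20,0,0,50],
    [0,0,0,-16,0,0,50],
    [0,0,0,-10,0,0,50],
    [0,0,0,0,0,0,50]
  ]
}}

```text
t: 37.55
eef_pos: [615.2, -28.6, 130.1]
tcp_rot: [-3.139, -1.048, 1.637]
ft_force: [0.2, -0.2, -1.2]
opening: 0.647
grip_force: 30.0
```

{"op": "jog_arm", "data": {
  "motion": [
    [0,0,0,-1,0,0,50],
    [0,0,0,-1,0,0,50]
  ]
}}

```text
t: 37.8
eef_pos: [615.5, -29.0, 129.6]
tcp_rot: [3.14, -1.047, 1.64]
ft_force: [0.4, 0.0, -1.5]
opening: 0.651
grip_force: 30.0
```

{"op": "jog_arm", "data": {
  "motion": [
    [0,0,0,-1,0,0,50]
  ]
}}

```text
t: 37.92
eef_pos: [615.5, -29.6, 128.6]
tcp_rot: [3.141, -1.047, 1.64]
ft_force: [0.1, 0.5, -1.1]
opening: 0.646
grip_force: 30.0
```

{"op": "jog_arm", "data": {
  "motion": [
    [0,0,0,-1,0,0,50]
  ]
}}

```text
t: 38.05
eef_pos: [615.5, -30.1, 127.6]
tcp_rot: [3.141, -1.047, 1.64]
ft_force: [1.1, 0.1, -1.5]
opening: 0.644
grip_force: 30.0
```

{"op": "jog_arm", "data": {
  "motion": [
    [0,0,0,-1,0,0,50]
  ]
}}

```text
t: 38.17
eef_pos: [615.5, -30.7, 126.6]
tcp_rot: [3.141, -1.047, 1.639]
ft_force: [-0.1, -0.5, -1.9]
opening: 0.646
grip_force: 30.0
```

{"op": "jog_arm", "data": {
  "motion": [
    [0,0,0,-1,0,0,50]
  ]
}}

```text
t: 38.3
eef_pos: [615.5, -31.1, 125.8]
tcp_rot: [3.141, -1.048, 1.639]
ft_force: [-0.6, 2.6, 3.0]
opening: 0.648
grip_force: 30.0
```

{"op": "jog_arm", "data": {
  "motion": [
    [0,0,0,-0.5,0,0,50]
  ]
}}

```text
t: 38.42
eef_pos: [615.5, -31.2, 125.7]
tcp_rot: [3.141, -1.049, 1.64]
ft_force: [-1.0, 3.5, 5.4]
opening: 0.646
grip_force: 30.0
```

{"op": "jog_arm", "data": {
  "motion": [
    [0,0,0,0.5,0,2,50],
    [0,0,0,0,0,2,50]
  ]
}}

```text
t: 38.67
eef_pos: [615.4, -27.7, 123.9]
tcp_rot: [3.141, -1.047, 1.64]
ft_force: [-0.5, -0.1, 5.7]
opening: 0.646
grip_force: 30.0
```

{"op": "jog_arm", "data": {
  "motion": [
    [0,0,0,0,0,1,50],
    [0,0,0,0,0,0,50]
  ]
}}

```text
t: 38.92
eef_pos: [615.3, -26.8, 123.4]
tcp_rot: [3.141, -1.047, 1.64]
ft_force: [0.5, 0.0, 5.5]
opening: 0.648
grip_force: 30.0
```

{"op": "jog_arm", "data": {
  "motion": [
    [0,0,0,0,0,1,50],
    [0,0,0,0,0,0,50]
  ]
}}

```text
t: 39.17
eef_pos: [615.3, -26.4, 123.2]
tcp_rot: [3.14, -1.047, 1.64]
ft_force: [-1.1, -4.2, 7.7]
opening: 0.645
grip_force: 30.0
```

{"op": "jog_arm", "data": {
  "motion": [
    [0,0,0,0,0,0,66],
    [0,0,0,0,0,0,72],
    [0,0,0,0,0,0,80],
    [0,0,0,0,0,0,85],
    [0,0,0,5,0,-15,85],
    [0,0,0,5,0,-30,85],
    [0,0,0,20,0,-35,95],
    [0,0,0,40,0,-30,95],
    [0,0,0,40,0,-20,95],
    [0,0,0,30,0,0,95]
  ]
}}

```text
t: 40.42
eef_pos: [618.0, -69.7, 312.1]
tcp_rot: [3.136, -1.045, 1.642]
ft_force: [-0.3, 0.4, -1.2]
opening: 1.003
grip_force: 0.0
```

{"op": "jog_arm", "data": {
  "motion": [
    [0,-10,0,0,-10,0,95],
    [0,-10,0,0,-15,0,95],
    [0,-10,0,0,-15,0,95],
    [0,-10,0,0,-15,0,95],
    [0,-10,0,0,-15,0,95],
    [0,-10,0,0,-15,0,95],
    [0,0,0,0,-40,0,95],
    [0,0,0,-20,-40,0,95]
  ]
}}

```text
t: 41.42
eef_pos: [453.5, -99.4, 309.8]
tcp_rot: [3.141, 0.001, 1.64]
ft_force: [0.5, -0.5, 0.2]
opening: 0.998
grip_force: 0.0
```

```bash
cat >> h.py <<'E'
def prof(c,t,s0=-190,s1=-70,z=45,step=.5):
    K=np.array(c["camera_matrix"]);W=np.array(c["world_to_cam"]);I=c["color"].astype(np.float32)
    out=[]
    for s in np.arange(s0,s1,step):
        q=W@np.r_[C+s*EX+t*EY+z*Z,1];u=K[0,0]*q[0]/-q[2]+K[0,2];v=K[1,1]*-q[1]/-q[2]+K[1,2]
        out.append(cv2.getRectSubPix(I,(1,1),(float(u),float(v)))[0,0])
    return np.array(out)
E
python3 - <<'E'
from h import *
st();a=cam("top");b=cam("scene")
for n,c in(("top",a),("scene",b)):
    np.savez(f"ref_{n}.npz",**{k:c[k] for k in c})
A=cv2.resize(a["color"][125:195,300:440,::-1],(780,390),interpolation=cv2.INTER_CUBIC)
B=cv2.resize(b["color"][205:300,220:390,::-1],(349,195),interpolation=cv2.INTER_CUBIC)
cv2.imwrite("pics/ref.png",np.vstack([A,np.hstack([B,B*0])[:, :1].repeat(780,1)*0+0][:1]))
cv2.imwrite("pics/refB.png",cv2.resize(b["color"][205:300,220:390,::-1],(790,441),interpolation=cv2.INTER_CUBIC))
for n,c in(("top",a),("scene",b)):
    print(n)
    p=prof(c,0,s0=-170,s1=-90,step=2).astype(int);print([x.tolist() for x in p])
E
```

```text
41.425 [-0.36  0.24  1.91 -0.    0.99 -0.43] [453.5 -99.4 309.8] [180.   0.  94.] F [ 0.5 -0.5  0.2] open 94.9 0.0
top
[[77, 66, 57], [78, 66, 57], [79, 66, 57], [79, 67, 57], [80, 67, 58], [80, 68, 58], [79, 67, 58], [77, 65, 56], [74, 63, 54], [70, 59, 51], [66, 56, 48], [63, 53, 46], [61, 51, 45], [60, 51, 44], [61, 52, 45], [63, 54, 46], [67, 57, 49], [70, 59, 51], [72, 61, 53], [72, 62, 53], [72, 62, 53], [72, 62, 53], [73, 62, 53], [73, 62, 53], [73, 62, 53], [72, 61, 53], [72, 61, 53], [70, 59, 52], [69, 58, 51], [71, 60, 52], [76, 66, 57], [85, 74, 64], [92, 77, 64], [96, 79, 61], [101, 82, 61], [107, 85, 63], [112, 89, 66], [115, 91, 67], [116, 93, 68], [116, 93, 68]]
scene
[[170, 170, 167], [197, 198, 195], [198, 198, 195], [186, 183, 181], [161, 157, 154], [138, 132, 129], [130, 125, 120], [144, 139, 135], [164, 161, 157], [185, 185, 180], [194, 194, 189], [198, 198, 193], [201, 200, 196], [200, 200, 195], [195, 194, 190], [189, 187, 183], [178, 174, 169], [165, 158, 153], [148, 139, 134], [138, 128, 122], [130, 120, 114], [129, 118, 113], [134, 123, 117], [140, 128, 121], [139, 128, 120], [130, 118, 110], [117, 104, 96], [109, 95, 87], [103, 88, 80], [97, 82, 73], [96, 78, 67], [96, 75, 63], [97, 72, 58], [101, 72, 54], [109, 77, 54], [120, 87, 58], [130, 95, 62], [138, 102, 66], [143, 108, 69], [153, 117, 75]]
```

View pics/ref.png

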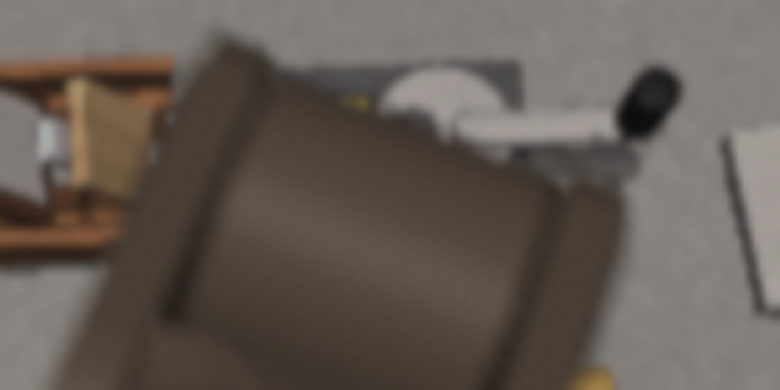

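View pics/refB.png

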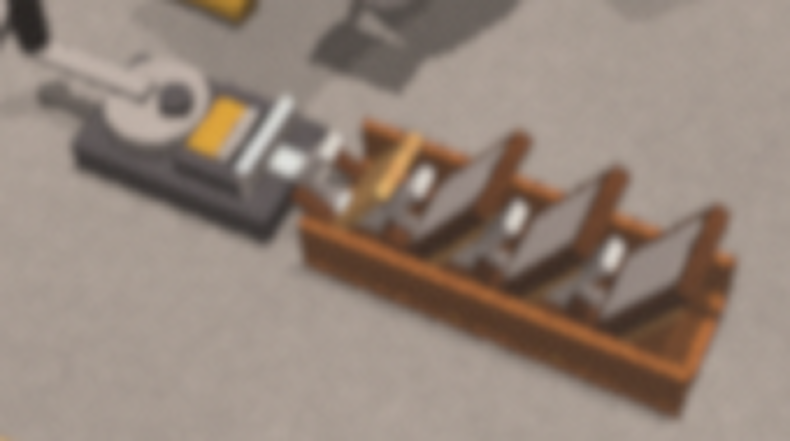

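The three plaques stand home and the lever points along -x at the stop; in the top view the arm hides the comb. I'll cage the post.

{"op": "jog_arm", "data": {
  "motion": [
    [0,0,0,-43,42,0,95],
    [0,0,0,-43,42,0,95],
    [0,0,0,-43,42,10,95],
    [0,0,0,-43,42,20,70],
    [0,0,0,0,0,20,60],
    [0,0,0,0,0,0,60]
  ]
}}

```text
t: 42.28
eef_pos: [633.3, -259.7, 257.8]
tcp_rot: [-3.139, -0.001, 1.638]
ft_force: [-1.0, 1.3, 0.2]
opening: 0.74
grip_force: 0.0
```

Run:
```python
from h import *
st();print(to([631.5,-258,142]))
c=cam("top");P=cloud(c);m=(np.hypot(P[...,0]-631,P[...,1]+258)<25)&(P[...,2]>95)&(P[...,2]<118);print(m.sum(),P[m].mean(0) if m.any() else None)
```

```text
42.275 [-0.49  0.61  1.44 -0.    1.1  -0.55] [ 633.3 -259.7  257.8] [-1.799e+02 -1.000e-01  9.380e+01] F [-1.   1.3  0.2] open 70.4 0.0
[  1.7  -1.4 115.8]
0 None
```

{"op": "jog_arm", "data": {
  "motion": [
    [0,0,0,2,-1,30,60],
    [0,0,0,0,0,45,60],
    [0,0,0,0,0,40,50],
    [0,0,0,0,0,0,40],
    [0,0,0,0,0,0,30],
    [0,0,0,0,0,0,24],
    [0,0,0,0,0,0,24],
    [0,0,0,0,0,0,24],
    [0,0,0,0,0,0,24]
  ]
}}

```text
t: 43.45
eef_pos: [632.0, -257.6, 145.4]
tcp_rot: [-3.141, 0.0, 1.639]
ft_force: [-5.6, -1.0, 4.9]
opening: 0.256
grip_force: 2.8
```

{"op": "jog_arm", "data": {
  "motion": [
    [0,0,10,1.5,-17.5,0,24],
    [0,0,0,0,0,0,24]
  ]
}}

```text
t: 43.7
eef_pos: [614.6, -257.2, 145.2]
tcp_rot: [3.141, 0.0, 1.465]
ft_force: [0.1, 0.6, 0.2]
opening: 0.252
grip_force: 0.0
```

```bash
cat >> h.py <<'E'
PV=np.array([624.7,-158.])
def lev():
    s=env.state();d=s['eef_pos'][:2]-PV;a=np.arctan2(d[1],d[0]);th=(np.arctan2(-EX[1],-EX[0])-a)%(2*np.pi)
    print("r",np.hypot(*d).round(1),"theta",round(th,3),"yaw err deg",round((np.degrees(s['tcp_rot'][2])-(93.9-np.degrees(th))),1))
    return th
E
python3 -c "
from h import *
st();lev()"
```

```text
43.7 [-0.5   0.71  1.58  0.    0.85 -0.39] [ 614.6 -257.2  145.2] [179.9   0.   83.9] F [0.1 0.6 0.2] open 23.9 0.0
r 99.7 theta 0.169 yaw err deg -0.3
```

{"op": "jog_arm", "data": {
  "motion": [
    [0,0,10,1.5,-17.4,0,24],
    [0,0,10,1.5,-17.4,0,24],
    [0,0,10,1.5,-17.4,0,24],
    [0,0,0,0,0,0,24]
  ]
}}

```text
t: 44.2
eef_pos: [566.6, -238.4, 144.8]
tcp_rot: [3.141, -0.0, 0.945]
ft_force: [-0.2, 0.2, -0.7]
opening: 0.251
grip_force: 0.0
```

{"op": "jog_arm", "data": {
  "motion": [
    [0,0,10,1.5,-17.4,0,24],
    [0,0,10,1.5,-17.4,0,24],
    [0,0,10,1.5,-17.4,0,24],
    [0,0,0,0,0,0,24]
  ]
}}

```text
t: 44.7
eef_pos: [534.4, -197.9, 144.5]
tcp_rot: [-3.142, -0.0, 0.424]
ft_force: [-0.3, -0.5, -0.1]
opening: 0.252
grip_force: 0.0
```

```bash
cat >> h.py <<'E'
def combscan(tag):
    """shift of comb crossbar (bright) vs reference in scene camera, mm along rack x"""
    c=cam("scene");np.savez(f"s_{tag}.npz",**{k:c[k] for k in c});return c
E
python3 - <<'E'
from h import *
st();lev();c=combscan("a")
r=dict(np.load("ref_scene.npz"))
A=cv2.resize(r["color"][205:265,225:325,::-1],(650,290),interpolation=cv2.INTER_CUBIC)
B=cv2.resize(c["color"][205:265,225:325,::-1],(650,290),interpolation=cv2.INTER_CUBIC)
cv2.imwrite("pics/cmp.png",np.vstack([A,B]))
E
```

```text
44.7 [-0.47  0.6   1.83  0.    0.7   0.68] [ 534.4 -197.9  144.5] [-180.    -0.    24.3] F [-0.3 -0.5 -0.1] open 23.9 0.0
r 98.8 theta 1.223 yaw err deg 0.5
```

View pics/cmp.png

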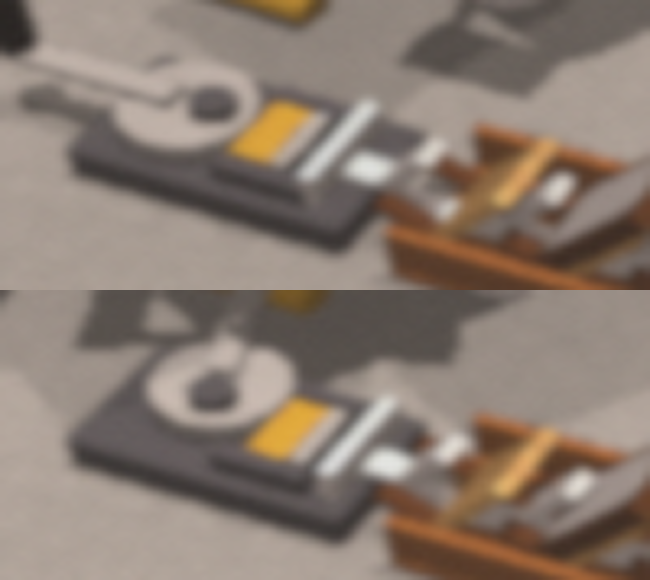

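Top: lever open. Bottom: θ≈1.2, with the comb bar moved from x≈340 to ≈358 and the jaw tips closing on the plaques. Next I'll track the comb and brass block at sub-pixel level while stepping.

```bash
cat >> h.py <<'E'
def track(c,r=None):
    r=r or dict(np.load("ref_scene.npz"));k=8
    K=np.array(c["camera_matrix"]);W=np.array(c["world_to_cam"])
    def px(p):
        q=W@np.r_[p,1];return np.array([K[0,0]*q[0]/-q[2]+K[0,2],K[1,1]*-q[1]/-q[2]+K[1,2]])
    d=px(C-130*EX+45*Z);d=(px(C-120*EX+45*Z)-d)/10   # px per mm along rack x
    out={}
    for n,(x0,y0,x1,y1) in dict(comb=(271,224,287,243),jaw1=(305,240,314,248),brass=(262,226,272,240)).items():
        T=cv2.resize(r["color"][y0:y1,x0:x1],None,fx=k,fy=k,interpolation=cv2.INTER_CUBIC)
        I=cv2.resize(c["color"][y0-4:y1+8,x0-3:x1+10],None,fx=k,fy=k,interpolation=cv2.INTER_CUBIC)
        M=cv2.matchTemplate(I,T,cv2.TM_CCOEFF_NORMED)
        # best along rack-x line only
        a=np.arange(-2,20,.1);xs=(3+a*d[0])*k;ys=(4+a*d[1])*k
        v=cv2.remap(M,xs.astype(np.float32)[None],ys.astype(np.float32)[None],cv2.INTER_LINEAR)[0]
        out[n]=(round(a[v.argmax()],2),round(float(v.max()),3))
    return out
E
python3 - <<'E'
from h import *
print(track(dict(np.load("s_a.npz"))),14*(1-np.cos(1.223)))
E
```

```text
{'comb': (np.float64(8.9), 0.977), 'jaw1': (np.float64(9.3), 0.631), 'brass': (np.float64(9.2), 0.946)} 9.228423315043292
```

{"op": "jog_arm", "data": {
  "motion": [
    [0,0,5.7,1.5,-10,0,24],
    [0,0,0,0,0,0,24],
    [0,0,0,0,0,0,24]
  ]
}}

```text
t: 45.12
eef_pos: [531.4, -188.8, 144.0]
tcp_rot: [-3.141, 0.0, 0.322]
ft_force: [-0.5, -0.2, -0.3]
opening: 0.25
grip_force: 0.1
```

Run:
```python
from h import *
st();th=lev();print(14*(1-np.cos(th)),[track(combscan("b%d"%i)) for i in range(2)])
```

```text
45.125 [-0.46  0.6   1.85  0.    0.69  0.79] [ 531.4 -188.8  144. ] [-180.     0.    18.5] F [-0.5 -0.2 -0.3] open 23.8 0.1
r 98.2 theta 1.32 yaw err deg 0.2
10.529255222939314 [{'comb': (np.float64(10.4), 0.97), 'jaw1': (np.float64(11.1), 0.596), 'brass': (np.float64(10.4), 0.938)}, {'comb': (np.float64(10.4), 0.97), 'jaw1': (np.float64(11.1), 0.599), 'brass': (np.float64(10.4), 0.937)}]
```

{"op": "jog_arm", "data": {
  "motion": [
    [0,0,5.7,-0.5,-10,0,24],
    [0,0,0,0,0,0,24],
    [0,0,0,0,0,0,24]
  ]
}}

```text
t: 45.6
eef_pos: [527.6, -179.2, 144.2]
tcp_rot: [-3.141, -0.0, 0.22]
ft_force: [0.5, -0.8, 0.6]
opening: 0.251
grip_force: 0.4
```

Run:
```python
from h import *
st();th=lev();print(14*(1-np.cos(th)),track(combscan("c")))
```

```text
45.6 [-0.45  0.59  1.87  0.    0.68  0.9 ] [ 527.6 -179.2  144.2] [-180.    -0.    12.6] F [ 0.5 -0.8  0.6] open 23.9 0.4
r 99.4 theta 1.423 yaw err deg 0.3
11.944581033714893 {'comb': (np.float64(11.9), 0.97), 'jaw1': (np.float64(12.8), 0.593), 'brass': (np.float64(11.8), 0.945)}
```

{"op": "jog_arm", "data": {
  "motion": [
    [0,0,5.7,0,-10,0,24],
    [0,0,0,0,0,0,24],
    [0,0,0,0,0,0,24]
  ]
}}

```text
t: 46.02
eef_pos: [525.2, -169.3, 144.1]
tcp_rot: [-3.141, 0.001, 0.12]
ft_force: [0.6, 0.1, -0.4]
opening: 0.251
grip_force: 0.2
```

Run:
```python
from h import *
st();th=lev();print(14*(1-np.cos(th)),track(combscan("d")))
```

```text
46.025 [-0.43  0.59  1.88  0.    0.68  1.02] [ 525.2 -169.3  144.1] [-180.     0.     6.9] F [ 0.6  0.1 -0.4] open 23.9 0.2
r 100.1 theta 1.525 yaw err deg 0.4
13.364243313111146 {'comb': (np.float64(13.1), 0.967), 'jaw1': (np.float64(14.5), 0.59), 'brass': (np.float64(13.1), 0.943)}
```

{"op": "jog_arm", "data": {
  "motion": [
    [0,0,5.7,0.5,-10,0,24],
    [0,0,0,0,0,0,24],
    [0,0,0,0,0,0,24]
  ]
}}

```text
t: 46.45
eef_pos: [524.4, -159.3, 144.1]
tcp_rot: [-3.141, 0.001, 0.021]
ft_force: [-0.4, -0.3, 0.5]
opening: 0.253
grip_force: 0.0
```

Run:
```python
from h import *
st();th=lev();print(14*(1-np.cos(th)),track(combscan("e")))
```

```text
46.45 [-0.42  0.58  1.89  0.    0.67  1.13] [ 524.4 -159.3  144.1] [-180.     0.     1.2] F [-0.4 -0.3  0.5] open 24.0 0.0
r 100.3 theta 1.626 yaw err deg 0.5
14.76865924086609 {'comb': (np.float64(14.7), 0.95), 'jaw1': (np.float64(16.2), 0.599), 'brass': (np.float64(14.6), 0.937)}
```

{"op": "jog_arm", "data": {
  "motion": [
    [0,0,5.7,0.5,-10,0,24],
    [0,0,0,0,0,0,24],
    [0,0,0,0,0,0,24]
  ]
}}

```text
t: 46.88
eef_pos: [524.8, -149.4, 144.2]
tcp_rot: [-3.141, 0.0, -0.078]
ft_force: [0.0, 0.4, 0.1]
opening: 0.252
grip_force: 0.0
```

Run:
```python
from h import *
st();th=lev();print(14*(1-np.cos(th)),track(combscan("f")))
```

```text
46.875 [-0.4   0.58  1.89  0.    0.67  1.25] [ 524.8 -149.4  144.2] [-180.     0.    -4.5] F [0.  0.4 0.1] open 24.0 0.0
r 100.2 theta 1.725 yaw err deg 0.5
16.152349011597273 {'comb': (np.float64(15.8), 0.936), 'jaw1': (np.float64(17.3), 0.601), 'brass': (np.float64(15.8), 0.951)}
```

{"op": "jog_arm", "data": {
  "motion": [
    [0,0,4,0.5,-7,0,24],
    [0,0,0,0,0,0,24],
    [0,0,0,0,0,0,24]
  ]
}}

```text
t: 47.3
eef_pos: [525.8, -142.6, 144.2]
tcp_rot: [-3.142, 0.0, -0.149]
ft_force: [-1.2, -1.5, 0.8]
opening: 0.251
grip_force: 1.5
```

Run:
```python
from h import *
st();th=lev();print(14*(1-np.cos(th)),track(combscan("g")))
```

```text
47.3 [-0.39  0.58  1.9  -0.    0.67  1.33] [ 525.8 -142.6  144.2] [-180.     0.    -8.5] F [-1.2 -1.5  0.8] open 23.9 1.5
r 100.1 theta 1.794 yaw err deg 0.3
17.095825321397417 {'comb': (np.float64(16.3), 0.922), 'jaw1': (np.float64(17.7), 0.604), 'brass': (np.float64(16.6), 0.952)}
```

{"op": "jog_arm", "data": {
  "motion": [
    [0,0,4,0.5,-7,0,24],
    [0,0,0,0,0,0,24],
    [0,0,0,0,0,0,24]
  ]
}}

```text
t: 47.72
eef_pos: [527.4, -135.7, 144.2]
tcp_rot: [-3.142, 0.0, -0.219]
ft_force: [-2.9, -3.7, -0.1]
opening: 0.253
grip_force: 2.1
```

Run:
```python
from h import *
st();th=lev();c=combscan("h");print(14*(1-np.cos(th)),track(c))
B=cv2.resize(c["color"][205:295,225:385,::-1],(790,444),interpolation=cv2.INTER_CUBIC);cv2.imwrite("pics/h.png",B)
```

```text
47.725 [-0.37  0.58  1.9  -0.    0.67  1.42] [ 527.4 -135.7  144.2] [-180.     0.   -12.6] F [-2.9 -3.7 -0.1] open 24.0 2.1
r 99.9 theta 1.864 yaw err deg 0.4
18.051006461961855 {'comb': (np.float64(16.5), 0.903), 'jaw1': (np.float64(17.7), 0.606), 'brass': (np.float64(17.3), 0.947)}
```

View pics/h.png

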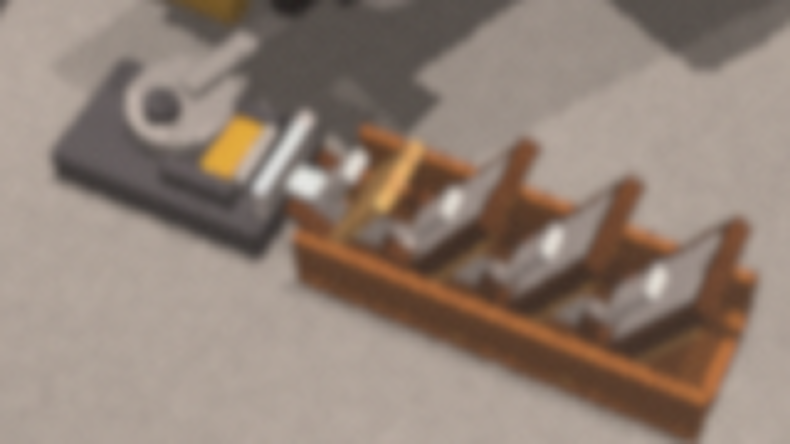

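Contact: the comb has stopped at about 16.5 mm while the brass block keeps advancing, and the jaws lie on all three plaques (px 450,205; 552,243; 655,283). Squeeze is about 1 mm, so one more small step.

{"op": "jog_arm", "data": {
  "motion": [
    [0,0,4,0.3,-7,0,24],
    [0,0,0,0,0,0,24],
    [0,0,0,0,0,0,24]
  ]
}}

```text
t: 48.15
eef_pos: [529.3, -128.9, 144.2]
tcp_rot: [3.142, 0.0, -0.289]
ft_force: [-2.8, -4.7, 0.4]
opening: 0.253
grip_force: 2.4
```

Run:
```python
from h import *
st();th=lev();print(14*(1-np.cos(th)),track(combscan("i")))
```

```text
48.15 [-0.36  0.58  1.9  -0.    0.67  1.5 ] [ 529.3 -128.9  144.2] [180.    0.  -16.6] F [-2.8 -4.7  0.4] open 24.1 2.4
r 99.7 theta 1.935 yaw err deg 0.4
18.986737449009215 {'comb': (np.float64(16.6), 0.895), 'jaw1': (np.float64(17.7), 0.604), 'brass': (np.float64(17.8), 0.919)}
```

{"op": "jog_arm", "data": {
  "motion": [
    [0,0,0,0,0,0,35],
    [0,0,0,0,0,0,50],
    [0,0,0,0,0,0,60],
    [0,0,0,0,0,-20,60],
    [0,0,0,0,0,-40,60],
    [0,0,0,0,0,-50,60],
    [0,0,0,-40,0,-30,60],
    [0,0,0,-40,-30,0,60],
    [0,0,0,-30,-30,0,60],
    [0,0,0,0,0,0,60]
  ]
}}

```text
t: 49.45
eef_pos: [439.9, -38.2, 284.7]
tcp_rot: [-3.141, -0.0, -0.287]
ft_force: [0.9, 0.5, 0.1]
opening: 0.629
grip_force: 0.0
```

Run:
```python
from h import *
st();c=combscan("j");print(track(c))
P=cloud(c);m=(np.hypot(P[...,0]-529,P[...,1]+128)<30)&(P[...,2]>95)&(P[...,2]<118);q=P[m].mean(0);print(m.sum(),q,"theta",(np.arctan2(-EX[1],-EX[0])-np.arctan2(*(q[:2]-PV)[::-1]))%6.2832)
B=cv2.resize(c["color"][195:295,225:385,::-1],(790,494),interpolation=cv2.INTER_CUBIC);cv2.imwrite("pics/j.png",B)
```

```text
49.45 [-0.24  0.24  2.    0.    0.91  1.62] [439.9 -38.2 284.7] [-180.    -0.   -16.5] F [0.9 0.5 0.1] open 59.8 0.0
{'comb': (np.float64(16.2), 0.961), 'jaw1': (np.float64(17.7), 0.608), 'brass': (np.float64(18.1), 0.929)}
55 [ 532.86745847 -127.59258338  105.02440769] theta 1.958634381202513
```

View pics/j.png

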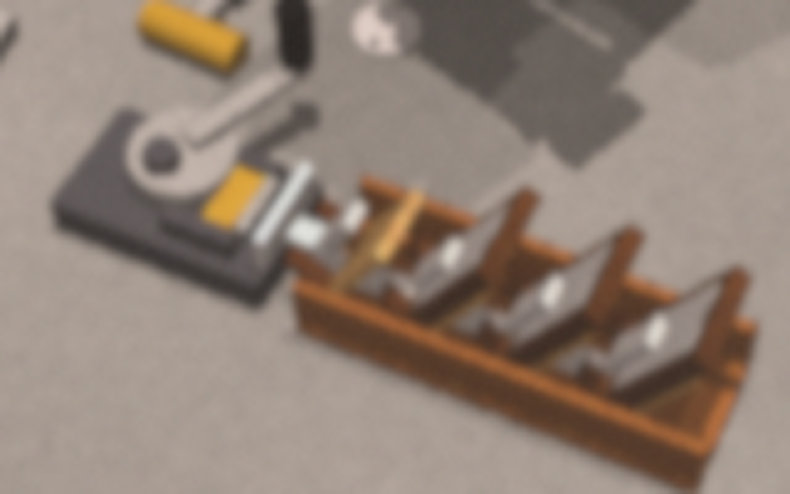

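The lever stayed put and the jaws press all three plaques. The brass-to-comb difference gives a squeeze of about 2 mm, so I'm handing in.

```bash
python3 -c "
from cell import env
print(env.job_done())"
```

```text
the job is handed in; nothing more can be done
None
```

I handed in the job: I opened the cam lever fully, stood the three plaques on the table in slots 1–3 against their rests, and closed the comb on them with about 2 mm of buffer squeeze (camera estimate); no verdict came back.

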